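# Ready the lit key box

### The job

A late guest will need the spare keys: first pick up the white ceramic frog that sits in the way of the key box door and set it down (do not drop it) upright, fully on the round cork coaster, then swing the key box door open until it stands square to the box, and then slide the lamp along its rail fully home against the stop at the key box end. Last of all, turn the dimmer lever under the rail until it lines up with the small steel pointer behind it, without shifting the pointer. Leave everything else on the shelf where it stands.

Things in the scene. Friction and masses are not known exactly. Their poses are not given: they have to be found in the camera images.
- frog: Loose white ceramic frog, about 0.11 kg: squat round body 48 mm in diameter at its widest (8 to 22 mm up), tapering to 34 mm at 36 mm up, 46 mm high over its eyes; feet stick out 8 mm in front. Its centre is 75 to 100 mm in front of the shut key box door, within its sweep. Origin: centre of its underside; z up; it looks along its own -x.
- coaster_top (a point): Centre of the upper face of a flat round cork coaster, 100 mm in diameter, 6 mm thick, fixed to the shelf.
- key_box: Wooden key box standing on the shelf to the robot's right (fixed): 70 mm deep (x), 140 mm wide (y), 170 mm high. Origin: centre of its underside; z up; its door is on its -x face.
- key_door (a joint): Angle of the key box's swing door about its upright hinge: 0 shut, grows as the door swings out toward the robot, 1.571 = square to the box, limit 2.0. Stays where it is left (hinge friction about 0.06 N m). The door is 12 mm thick, 138 mm wide, 170 mm high.
- door_hinge (a point): Point on the hinge axis (upright) of the key box door, at the left (+y of the box) end of the door, 195 mm above the shelf. Turns with the box, not the door.
- door_peg (a point): Middle of the round upright wooden pull peg (18 mm diameter) on the door's top edge near its free end, 122 mm from the hinge axis; it stands from 169 to 214 mm above the shelf, this point at 195 mm. Gripped from above it turns freely in smooth fingers. Seen from above, opening moves it clockwise round the hinge, from the box's -y side to its -x side.
- lamp_stand: Aluminium shelf lamp (fixed): base plate 110 x 400 x 18 mm, a post at each end, and a rail of two level rods (16 mm thick, along y, 34 mm before and behind the middle), underside 239 mm and top 255 mm up, over the dimmer lever. Origin: centre of the underside; x away from the robot, -y to the key box end. End stops (14 mm thick, 22 mm high) sit on the rail's ends.
- lamp_slide (a joint): Position of the lamp head's carriage on the rail: grows toward the key box end (-y of the stand), 0 at the far end of its travel, 0.287 m hard against the stop at the key box end. Friction about 2 N, stays where left.
- lamp_grip (a point): Point to grip the lamp carriage: middle of an upright steel fin on top of the carriage, 16 mm thick (along the rail), 40 mm deep, rising from 263 mm to 307 mm above the shelf; this point is at 291 mm. The lamp shade hangs at the far side of the rail.
- dimmer (a joint): Angle of the dimmer lever about its level axis (the stand's x): 0 upright, positive leaning toward the key box end (-y), negative leaning away from it; range -0.9 to 0.9. Stays where left (friction about 1.3 N at the knob).
- pointer (a joint): Angle of the pointer, about the same axis and with the same zero and sign as the dimmer lever; the lever is to have this angle. It is stiff and must stay.
- dimmer_pivot (a point): Point on the axis of the lever and the pointer, in the middle of the lever's thickness, 46 mm above the shelf.
- dimmer_knob (a point): Middle of the lever's knob: a round bar, 18 mm thick, 40 mm long, level along the stand's x, sticking out toward the robot from the end of the flat lever (12 mm wide, 8 thick). 75 mm from the pivot axis, 24 mm in front of the lever's plane; the rail overhead reaches 18 mm further toward the robot: come from that side, tilted. It turns in smooth fingers. z axis: along the lever, outward.
- pointer_tip (a point): Tip of the small flat steel pointer behind the lever (16 mm beyond the lever's plane), 70 mm from the same axis, 6 mm wide with a diamond-shaped end, in front of it a white disc 88 mm in diameter. Its z axis runs along the pointer, outward.
- pepper_grinder: Bystander: chrome pepper grinder, 52 mm diameter, 182 mm high. Origin: centre of underside.
- amber_bottle: Bystander: amber glass bottle with cork stopper, 68 mm diameter, 200 mm high. Origin: centre of underside.
- egg_ring: Bystander: hard silicone egg ring lying flat, 90 mm diameter, 16 mm high. Origin: centre of underside.
- egg_cup: Bystander: white ceramic egg cup, 46 mm diameter, 55 mm high. Origin: centre of underside.
- mug: Bystander: blue mug, 82 mm diameter, 95 mm high. Origin: centre of underside.
- spice_jar: Bystander: spice jar, 48 mm diameter, 90 mm high. Origin: centre of underside.
Mind the look-alikes: they are no part of the job. What is shaped like the key_box but purple is not meant.

How it is judged:
By the outcome, as a careful person would: the job done as asked, in the order asked, and still so for the second after the job is handed in, with the robot touching nothing.
It also fails if it takes over 72 s, if anything falls off the work surface, if the arm or the gripper's body presses on something with over 40 N, if the wrist force passes 120 N, or if a joint passes its speed limit or range.

### The arm

A 7-joint arm with a two-finger parallel gripper is mounted at the origin on the work surface. World frame = base frame: x ahead of the robot, y to its left, z up, the work surface at z = 0. Lengths are in m, angles in rad, forces in N, time in s.
With the tool pointing down it reaches from about 0.4 to 0.925 m from the base axis. Payload 5.6 kg.
Tool frame: the origin (TCP) lies on the centre line of the jaws, within the pads' length; the fingertips stand 14 mm ahead of it and the grasp point (between the pads) lies 5 mm behind it (r.finger_overhang is the distance from the TCP to the fingertips, in m); z points along the fingers, y is the direction in which the jaws open and shut (so a half turn about z gives the same grasp; the last joint's range is limited). The gripper opens to 85 mm and grips with 20 to 120 N. Pads are 22 mm wide; open, the fingers measure 114 mm over their backs; the gripper's body (76 mm by 85 mm) begins 54 mm behind the grasp point. The pads swing forward as they close: fully open they stand 13 mm farther back than shut.
Start: joints at [1.135, 0.468, -0.012, 1.603, 0.006, 1.071, -0.056], TCP at [0.249, -0.601, 0.245] pointing down, gripper open.
Joint ranges: [-2.53, 2.53], [-0.31, 2.02], [-1.57, 1.55], [0.28, 2.44], [-1.29, 4.43], [0.15, 1.84], [-2.92, 2.92]. Speed limits (rad/s): [2.57, 2.57, 3.14, 3.14, 3.14, 3.14, 3.14].

### API

Orientations are given as a unit quaternion [x, y, z, w].
In Python, from station import observe, capture, camera_params, ticket, r gives the robot as it stands. The module is installed in compiled form; this text tells all that it offers.
- The arm moves only by the tool step_arm, never from a script. Its argument "targets" is a list of rows, each a list of 7 numbers: the turn, a rotation vector about the tool's x, y, z in degrees, then the shift along the tool's x, y, z in mm, then the opening, from 0 (shut) to 1 (fully open). In form: [[rx, ry, rz, dx, dy, dz, hand], ...]. A call has 1 to 5 rows; each row is the pose to reach, as a shift and turn from the pose commanded when the call began, along the tool's axes at that moment; what a row does not reach only later rows make up. A row lasts 1/10 s, in which the tool goes at most 50 mm and 8.59 degrees, less where a joint would pass 70% of its speed; a pose out of reach is approached as far as the arm can. A call with a gripper value outside its range is refused whole. The fingers move at their own pace and stop on an object; "newtons" is the grip in N (left out, the last holds). Time passes only in rows, so rows that repeat a pose let the fingers close. It gives the time, the measured TCP pose, the force and the opening at its end, in the units of the state.
- observe(): the state, without advancing time (a new reading comes with each control period).
- capture(name): name is "scene" or "top"; returns (picture, depth): 384x512x3 uint8, red, green, blue; 384x512 float32, m along the optical axis (not along the pixel's ray), 0 where there is no reading.
- camera_params(name): a dict with "fx", "fy", "cx", "cy" (pixels), "origin" and "rotation" of the camera in the world. Camera axes: x right, y up, looking along -z (the intrinsics and any distortion apply to the point x, -y, -z); pixel columns grow to the right and rows downward; lengths in m; the calibration is good to about 2 mm. A picture is of the moment at which its call begins. camera_params takes no time and is no camera call.
- ticket.finish_job(): hands the job in, once; it reports no verdict.
The state is a dict: "t": time; "joint_positions": joint angles; "dq": joint speeds; "effort": joint torques, N m; "ee_pos": TCP position; "tool_rot": TCP orientation; "force": force on the tool from outside, world axes, zero at the start; "moment": the same for the moment, N m; "width": opening from 0.0 (shut) to 1.0 (fully open).
Only numpy, scipy, OpenCV 4.12 (cv2) and the standard library are available. Lean on these libraries where they do the work, as an engineer would, in place of code of your own. Each camera call takes 0.05 s, during which the arm holds its last target. There are 200 camera calls.

## Working session

There is one attempt and no reset: what is moved stays moved. The work goes in short steps, Python scripts to look and compute and a tool call to move; the robot and the scene stay as the last step left them, time stands still between calls to the robot, and variables do not carry over. Pictures are saved under pics/ and viewed, about 8 in all and at most 12, crops included, and the job is handed in when it is done.

Besides the shell and the picture viewer there is one more tool, called after "Emit:" as name(argument=value, ...) on one line, values as JSON. step_arm: Moves the arm, as the interface text tells. Its arguments: {"type":"object","properties":{"targets":{"type":"array","items":{"type":"array","items":{"type":"number"}}},"newtons":{"type":"number"}},"required":["targets"]}

```bash
mkdir -p pics; cat > h.py <<'E'
import numpy as np, cv2
from scipy.spatial.transform import Rotation as R
from station import observe, capture, camera_params, ticket, r
def shot(n):
    im,d=capture(n); p=camera_params(n); return im,d,p
def cloud(d,p):
    v,u=np.mgrid[:d.shape[0],:d.shape[1]]
    c=np.stack([(u-p['cx'])/p['fx']*d,-(v-p['cy'])/p['fy']*d,-d],-1)
    return c@np.array(p['rotation']).reshape(3,3).T+np.array(p['origin'])
def save(n,im): cv2.imwrite('pics/'+n,im[...,::-1])
E
python3 - <<'E'
from h import *
for n in ['scene','top']:
    im,d,p=shot(n); print({k:(np.round(v,3).tolist() if not isinstance(v,str) else v) for k,v in p.items()})
    np.savez(n+'0.npz',im=im,d=d,P=cloud(d,p)); save(n+'0.png',cv2.resize(im,(800,600)))
print(observe())
E
```

```text
{'fx': 391.089, 'fy': 391.089, 'cx': 253.073, 'cy': 199.5, 'origin': [1.642, 0.041, 0.915], 'rotation': [0.335, 0.341, 0.63, 0.612]}Traceback (most recent call last):
  File "<stdin>", line 4, in <module>
  File "h.py", line 9, in cloud
    return c@np.array(p['rotation']).reshape(3,3).T+np.array(p['origin'])
             ~~~~~~~~~~~~~~~~~~~~~~~~~~~~~~~^^^^^
ValueError: cannot reshape array of size 4 into shape (3,3)
```

```bash
sed -i "s/np.array(p\['rotation'\]).reshape(3,3).T/R.from_quat(p['rotation']).as_matrix().T/" h.py
python3 - <<'E'
from h import *
for n in ['scene','top']:
    im,d,p=shot(n); print({k:(np.round(v,3).tolist() if not isinstance(v,str) else v) for k,v in p.items()})
    np.savez(n+'0.npz',im=im,d=d,P=cloud(d,p)); save(n+'0.png',cv2.resize(im,(800,600)))
print(observe())
E
```

```text
{'fx': 391.089, 'fy': 391.089, 'cx': 253.073, 'cy': 199.5, 'origin': [1.642, 0.041, 0.915], 'rotation': [0.335, 0.341, 0.63, 0.612]}
{'fx': 351.15, 'fy': 351.15, 'cx': 251.278, 'cy': 189.864, 'origin': [0.33, -0.0, 1.125], 'rotation': [0.076, -0.068, -0.649, 0.754]}
{'t': 0.15, 'joint_positions': array([ 1.13500128,  0.46820654, -0.01159411,  1.60340924,  0.00601308,
        1.07140068, -0.05626026]), 'dq': array([ 0.0011251 , -0.00235511, -0.00134979, -0.0035657 ,  0.00117129,
       -0.00062358,  0.00095344]), 'effort': array([ 1.12025620e-03, -5.32792997e+01,  2.18041451e-02, -2.51552671e+01,
        1.14905267e-02,  5.54865008e-03, -6.83131375e-06]), 'ee_pos': array([ 0.2485809 , -0.60014626,  0.24453778]), 'tool_rot': array([ 9.80778303e-01,  1.95124160e-01, -1.94222375e-04, -6.67256823e-04]), 'force': array([ 0.3536806 , -0.17065198,  0.90082534]), 'moment': array([-0.0052264 ,  0.00855533,  0.01126806]), 'width': 1.0008788765562437}
```

View pics/scene0.png

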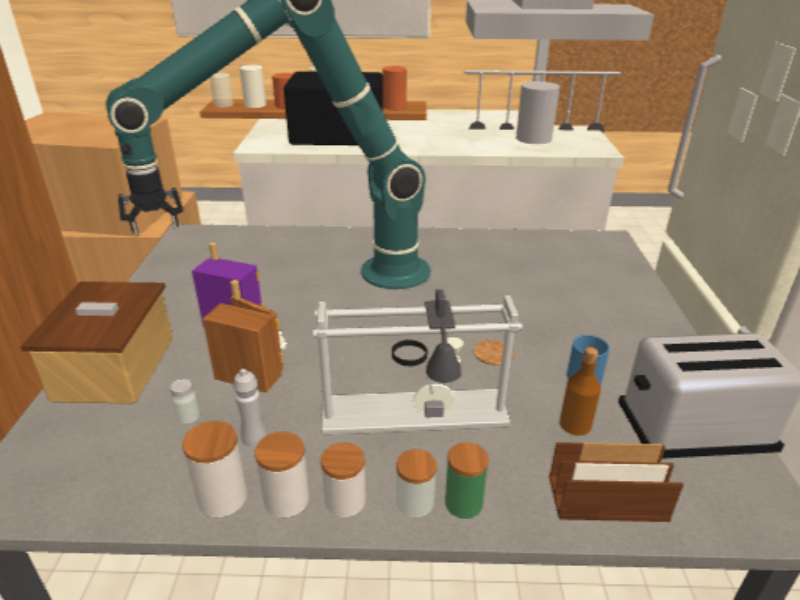

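View pics/top0.png

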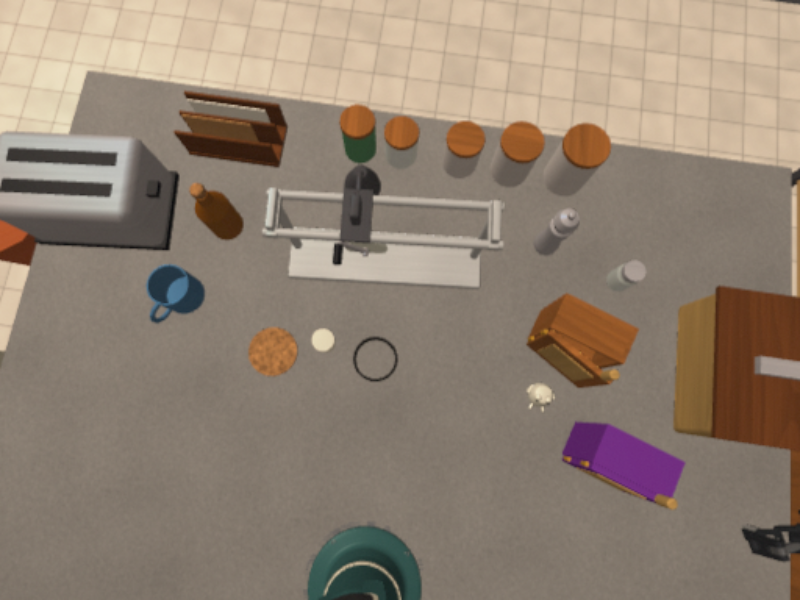

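```bash
cat > crop.py <<'E'
from h import *
def comp(name,tiles):
    out=np.zeros((600,800,3),np.uint8)
    for i,(im,u0,v0,s) in enumerate(tiles):
        w=400//s;h=300//s
        t=cv2.resize(im[v0:v0+h,u0:u0+w],None,fx=s,fy=s,interpolation=cv2.INTER_CUBIC)
        y=(i//2)*300;x=(i%2)*400; out[y:y+t.shape[0],x:x+t.shape[1]]=t
        for k in range(0,w,10): cv2.putText(out,str(u0+k) if k%20==0 else '|',(x+k*s,y+8),0,.3,(255,0,0))
        for k in range(10,h,10): cv2.putText(out,str(v0+k),(x,y+k*s+3),0,.3,(255,0,0))
    save(name,out)
E
python3 - <<'E'
from crop import *
a=np.load('top0.npz');b=np.load('scene0.npz')
comp('c1.png',[(a['im'],330,185,4),(a['im'],190,125,5),(b['im'],120,150,3),(b['im'],240,180,5)])
P=a['P']
def st(im,P,m,nm):
    q=P[m&np.isfinite(P[...,2])]; print(nm,len(q),np.round(np.median(q,0),3),np.round(np.percentile(q,[3,97],axis=0),3).tolist())
im=a['im'].astype(int); 
def box(u0,u1,v0,v1):
    m=np.zeros(P.shape[:2],bool); m[v0:v1,u0:u1]=1; return m
z=P[...,2]
print('table z',np.median(z[250:330,60:180]), (a['d']==0).sum())
st(im,P,box(150,200,200,250)&(im[...,0]-im[...,2]>40),'coaster')
st(im,P,box(330,360,238,270)&(z>.012),'frog'); st(im,P,box(330,360,238,270)&(z>.03),'frogtop')
st(im,P,box(218,240,110,160)&(z>.285),'fin')
st(im,P,box(160,330,110,165)&(z>.245)&(z<.262),'rail')
st(im,P,box(205,225,150,175)&(z>.05)&(z<.2),'knob')
st(im,P,box(330,420,180,255)&(z>.18),'peg'); 
st(im,P,box(330,420,180,255)&(z>.155)&(z<.178),'boxtop')
st(im,P,box(170,320,150,190)&(z>.010)&(z<.026),'base')
for u0,u1,v0,v1 in [(384,400,232,248),(340,356,204,218)]: st(im,P,box(u0,u1,v0,v1)&(z>.18),'pegs')
E
```

```text
table z -0.00028648023400701383 816
coaster 801 [0.411 0.255 0.006] [[0.366, 0.211, 0.001], [0.456, 0.299, 0.01]]
frog 203 [ 0.404 -0.287  0.034] [[0.384, -0.311, 0.016], [0.424, -0.267, 0.045]]
frogtop 131 [ 0.404 -0.291  0.038] [[0.387, -0.308, 0.031], [0.422, -0.275, 0.046]]
fin 120 [0.631 0.101 0.306] [[0.616, 0.093, 0.289], [0.653, 0.11, 0.309]]
rail 1816 [0.625 0.052 0.254] [[0.587, -0.123, 0.247], [0.69, 0.236, 0.262]]
knob 104 [0.615 0.142 0.108] [[0.589, 0.127, 0.083], [0.635, 0.152, 0.113]]
peg 88 [ 0.44  -0.352  0.213] [[0.33, -0.364, 0.182], [0.45, -0.0, 1.125]]
boxtop 1619 [ 0.516 -0.329  0.169] [[0.451, -0.397, 0.161], [0.566, -0.265, 0.173]]
base 2808 [0.623 0.036 0.018] [[0.579, -0.13, 0.014], [0.677, 0.24, 0.022]]
pegs 68 [ 0.442 -0.354  0.212] [[0.435, -0.364, 0.181], [0.45, -0.349, 0.216]]
pegs 1 [ 0.33  -0.     1.125] [[0.33, -0.0, 1.125], [0.33, -0.0, 1.125]]
```

View pics/c1.png

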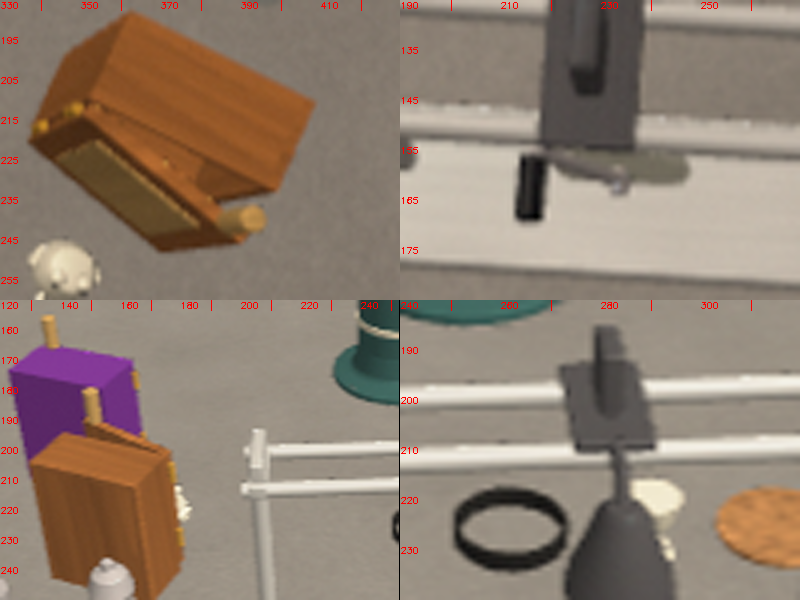

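```bash
cat >> h.py <<'E'
def ray(p,u,v,z):
    d=R.from_quat(p['rotation']).apply([(u-p['cx'])/p['fx'],-(v-p['cy'])/p['fy'],-1]); o=np.array(p['origin'])
    return o+d*(z-o[2])/d[2]
def go(pos,yd=None,Rt=None):
    "pos: TCP target; yd: world xy direction of jaws with tool down; prints row"
    s=observe(); Rc=R.from_quat(s['tool_rot'])
    if Rt is None:
        if yd is None: Rt=Rc
        else:
            y=np.array([*yd,0.])/np.hypot(*yd)
            if y@Rc.apply([0,1,0])<0: y=-y
            z=np.array([0,0,-1.]); Rt=R.from_matrix(np.stack([np.cross(y,z),y,z],1))
    rv=(Rc.inv()*Rt).as_rotvec(degrees=True); t=Rc.inv().apply(np.array(pos)-s['ee_pos'])*1000
    print('row',np.round(rv,1).tolist(),np.round(t,1).tolist(),'rows>=',max(np.linalg.norm(rv)/8.59,np.linalg.norm(t)/50).round(1)); return rv,t
E
python3 - <<'E'
from h import *
a=np.load('top0.npz');P=a['P'];im=a['im'].astype(int);z=P[...,2]
p=camera_params('top')
for n,u,v,h in [('bl',351,210,.17),('br',398.5,232.5,.17),('tr',408.5,210,.17),('tl',362,188,.17),('hinge hi pin',349,211,.17),('peg top',390.5,239,.214),('door free outer',370,247,.17),('door near hinge outer',338,220,.17)]:
    print(n,np.round(ray(p,u,v,h),3), 'depth',np.round(P[int(round(v)),int(round(u))],3))
m=np.zeros(z.shape,bool);m[180:255,330:420]=1
q=P[m&(z>.163)&(z<.176)]
print('box+door rect',cv2.minAreaRect(q[:,:2].astype(np.float32)))
# door top points: near peg side
f=np.zeros(z.shape,bool);f[236:272,328:362]=1; f&=(z>.006)&(im.min(2)>120)
print('frog pix',f.sum()); q=P[f]; print(cv2.minEnclosingCircle(q[:,:2].astype(np.float32)))
for lo,hi in [(.006,.02),(.02,.032),(.032,.06)]:
    g=q[(q[:,2]>lo)&(q[:,2]<hi)]; print(lo,len(g),g.mean(0).round(3),g.min(0).round(3),g.max(0).round(3))
c=cv2.resize(a['im'][190:275,325:425],None,fx=7,fy=7,interpolation=cv2.INTER_CUBIC); save('c2.png',c)
E
```

```text
bl [ 0.51  -0.255  0.17 ] depth [ 0.514 -0.26   0.15 ]
br [ 0.468 -0.388  0.17 ] depth [ 0.469 -0.386  0.171]
tr [ 0.533 -0.411  0.17 ] depth [ 0.533 -0.41   0.171]
tl [ 0.576 -0.28   0.17 ] depth [ 0.576 -0.279  0.173]
hinge hi pin [ 0.506 -0.25   0.17 ] depth [ 0.51  -0.254  0.152]
peg top [ 0.442 -0.351  0.214] depth [ 0.442 -0.35   0.212]
door free outer [ 0.417 -0.315  0.17 ] depth [ 0.431 -0.365  0.016]
door near hinge outer [ 0.477 -0.222  0.17 ] depth [ 0.5   -0.257  0.02 ]
box+door rect ((0.5048115849494934, -0.3274884819984436), (0.14116667211055756, 0.11298498511314392), 70.311279296875)
frog pix 170
((0.40047550201416016, -0.2900170683860779), 0.02712804265320301)
0.006 25 [ 0.404 -0.277  0.014] [ 0.378 -0.317  0.007] [ 0.425 -0.264  0.02 ]
0.02 33 [ 0.41  -0.278  0.026] [ 0.39  -0.316  0.02 ] [ 0.426 -0.266  0.032]
0.032 112 [ 0.405 -0.29   0.038] [ 0.388 -0.309  0.032] [ 0.423 -0.273  0.047]
```

View pics/c2.png

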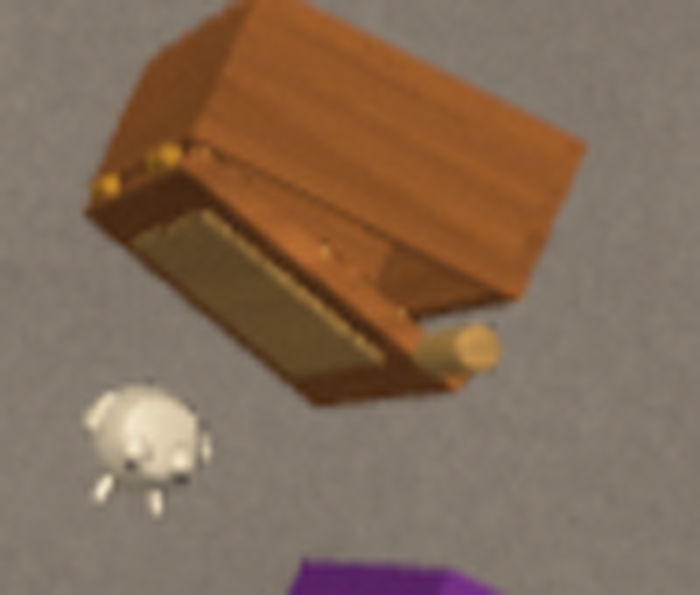

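```bash
python3 - <<'E'
from h import *
p=camera_params('top'); c=ray(p,346.1,252.1,.02); d=(ray(p,346.1+9.5,252.1+3.1,.02)-c)[:2]; d/=np.hypot(*d)
print('frog c',c,'jaw dir',d)
a=np.load('top0.npz');P=a['P']
for u,v in [(338.8,248.5),(354,253.5),(339.5,260),(347,261.5)]: print(P[int(v),int(u)].round(3))
go([0.402,-0.29,0.30],d)
print(np.round(ray(p,323*.64,340*.64,.055),3))
b=np.load('scene0.npz');m=np.zeros(b['d'].shape,bool);m[200:245,310:340]=1
im=b['im'].astype(int);q=b['P'][m&(im[...,0]-im[...,2]>40)];print('coaster scene',q.mean(0),q.min(0),q.max(0))
E
```

```text
frog c [ 0.40456264 -0.29170315  0.02      ] jaw dir [-0.16717691 -0.98592691]
[ 0.414 -0.266  0.017]
[ 0.405 -0.316  0.02 ]
[ 0.378 -0.275  0.008]
[ 0.378 -0.3    0.008]
row [-0.1, 0.0, 32.1] [260.4, -227.9, -55.2] rows>= 7.0
[0.443 0.15  0.055]
coaster scene [0.42479413 0.25626981 0.01658057] [0.35026192 0.0414672  0.00066137] [1.64155491 0.30490571 0.91540174]
```

Emit:
step_arm(targets=[[0, 0, 8, 40, -35, -50, 1], [0, 0, 16, 80, -70, -55, 1], [0, 0, 24, 120, -105, -55, 1], [0, 0, 30, 160, -140, -55, 1], [0, 0, 30, 195, -170, -55, 1]])

```text
t: 0.65
ee_pos: [0.3534, -0.3889, 0.3003]
tool_rot: [0.998, -0.067, 0.0, 0.0]
force: [1.2, 0.4, 0.5]
width: 1.001
```

```bash
python3 - <<'E'
from h import *
go([0.405,-0.291,0.15],[-.14,-.99])
E
```

```text
row [0.0, -0.0, 0.4] [38.1, -103.9, 150.2] rows>= 3.7
```

Emit:
step_arm(targets=[[0, 0, 0, 17, -46, 0, 1], [0, 0, 0, 34, -92, 0, 1], [0, 0, 0, 38, -104, 40, 1], [0, 0, 0, 38, -104, 90, 1], [0, 0, 0, 38, -104, 140, 1]])

```text
t: 1.15
ee_pos: [0.4048, -0.292, 0.1593]
tool_rot: [0.998, -0.064, 0.001, 0.001]
force: [0.2, -0.8, 0.1]
width: 1.0
```

```bash
python3 - <<'E'
from h import *
from crop import comp
go([0.405,-0.291,0.021],[-.14,-.99]); print(observe()['force'])
a,_,_=shot('top');b,_,_=shot('scene'); comp('c3.png',[(a,320,200,4),(b,120,150,4)])
E
```

```text
row [0.1, -0.1, 0.7] [-0.3, -1.2, 138.3] rows>= 2.8
[ 0.24761366 -0.83864867  0.13258354]
```

View pics/c3.png

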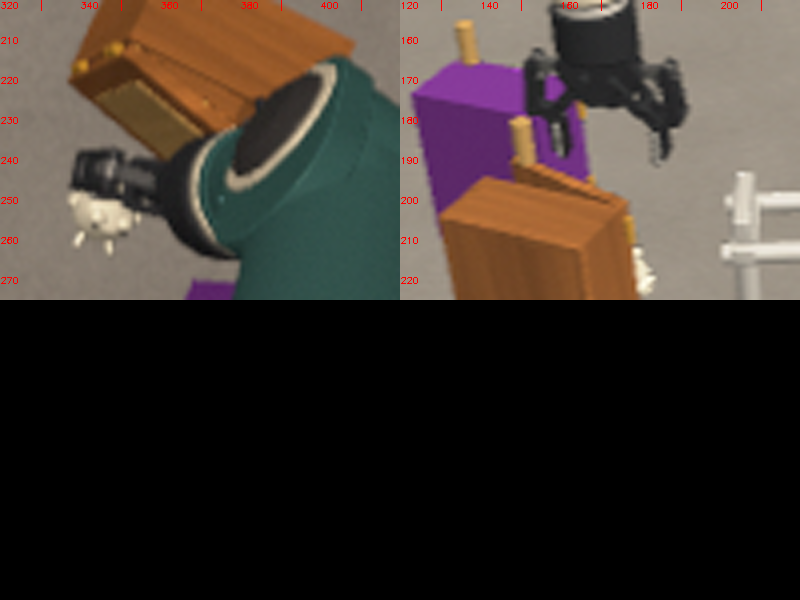

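```bash
python3 - <<'E'
from h import *
for n in ('top','scene'):
    im,d,p=shot(n);P=cloud(d,p); m=(d>0)&(np.hypot(P[...,0]-.442,P[...,1]+.352)<.03)&(P[...,2]>.22)
    q=P[m]; print(n,len(q), np.percentile(q[:,2],[0,5,50,100]).round(3) if len(q) else '')
    m=(d>0)&(np.hypot(P[...,0]-.405,P[...,1]+.291)<.09)&(P[...,2]>.1)
    for h in np.arange(.12,.6,.03):
        q=P[m&(abs(P[...,2]-h)<.015)]
        if len(q): print(h.round(2),len(q),np.round(q[:,:2].min(0)-[.405,-.291],3),np.round(q[:,:2].max(0)-[.405,-.291],3))
E
```

```text
top 28 [0.457 0.46  0.477 0.482]
0.12 68 [ 0.051 -0.033] [0.087 0.021]
0.15 90 [-0.008 -0.033] [0.088 0.051]
0.18 112 [-0.008 -0.043] [0.09  0.054]
0.21 85 [-0.016  0.03 ] [0.019 0.076]
0.24 107 [-0.018  0.024] [0.019 0.073]
0.27 136 [-0.039  0.005] [0.03 0.07]
0.3 168 [-0.039  0.004] [0.033 0.038]
0.33 85 [-0.039  0.003] [0.03  0.038]
0.36 122 [-0.027  0.018] [0.034 0.038]
0.39 15 [-0.005  0.019] [0.044 0.036]
0.42 8 [-0.01   0.047] [0.005 0.053]
0.45 183 [-0.032 -0.046] [0.058 0.066]
0.48 809 [-0.044 -0.054] [0.056 0.069]
0.51 951 [-0.055 -0.045] [0.035 0.074]
0.54 640 [-0.06  -0.011] [-0.006  0.075]
0.57 605 [-0.085  0.002] [-0.031  0.074]
scene 86 [0.433 0.438 0.463 0.491]
0.12 9 [-0.053 -0.078] [-0.043 -0.07 ]
0.15 61 [-0.051 -0.079] [0.082 0.052]
0.18 169 [-0.043 -0.079] [0.089 0.059]
0.21 198 [-0.023 -0.074] [0.05  0.076]
0.24 256 [-0.021 -0.07 ] [0.024 0.074]
0.27 163 [-0.024 -0.068] [0.037 0.069]
0.3 165 [-0.012 -0.034] [0.039 0.039]
0.33 174 [-0.02  -0.036] [0.04  0.038]
0.36 179 [-0.01  -0.036] [0.04  0.039]
0.39 181 [-0.006 -0.032] [0.045 0.037]
0.42 191 [-0.012 -0.05 ] [0.049 0.052]
0.45 310 [-0.032 -0.057] [0.06  0.065]
0.48 439 [-0.04  -0.054] [0.056 0.07 ]
0.51 402 [-0.051 -0.044] [0.042 0.074]
0.54 304 [-0.05  -0.026] [0.005 0.076]
0.57 214 [-0.079  0.003] [-0.026  0.075]
```

Emit:
step_arm(targets=[[0, 0, 0, 0, -1, 45, 0.85], [0, 0, 0, 0, -1, 90, 0.85], [0, 0, 0, 0, -1, 125, 0.85], [0, 0, 0, 0, -1, 138, 0.85], [0, 0, 0, 0, -1, 138, 0.85]])

```text
t: 1.85
ee_pos: [0.405, -0.2923, 0.0227]
tool_rot: [0.998, -0.066, 0.0, 0.0]
force: [0.2, 0.4, 0.3]
width: 0.85
```

Emit:
step_arm(targets=[[0, 0, 0, 0, 0, 0, 0.4], [0, 0, 0, 0, 0, 0, 0.3], [0, 0, 0, 0, 0, 0, 0.3], [0, 0, 0, 0, 0, 0, 0.3], [0, 0, 0, 0, 0, 0, 0.3]], newtons=25)

```text
t: 2.35
ee_pos: [0.4059, -0.2927, 0.0247]
tool_rot: [0.998, -0.065, 0.002, 0.001]
force: [-0.7, 0.9, 6.8]
width: 0.53
```

Emit:
step_arm(targets=[[0, 0, 0, 0, 0, 0, 0.3], [0, 0, 0, 0, 0, 0, 0.3], [0, 0, 0, 0, 0, 0, 0.3]])

```text
t: 2.65
ee_pos: [0.4059, -0.2927, 0.0246]
tool_rot: [0.998, -0.065, 0.002, 0.001]
force: [-0.4, 0.8, 7.2]
width: 0.53
```

```bash
python3 - <<'E'
from h import *
from crop import comp
s=observe();print(s['ee_pos'],s['force'],s['width'])
a,_,_=shot('top');b,d,p=shot('scene'); comp('c4.png',[(a,325,230,5),(b,140,180,5)])
E
```

```text
[ 0.40591903 -0.29270998  0.02462988] [-0.38240984  0.76865628  7.21914295] 0.5295177995076319
```

View pics/c4.png

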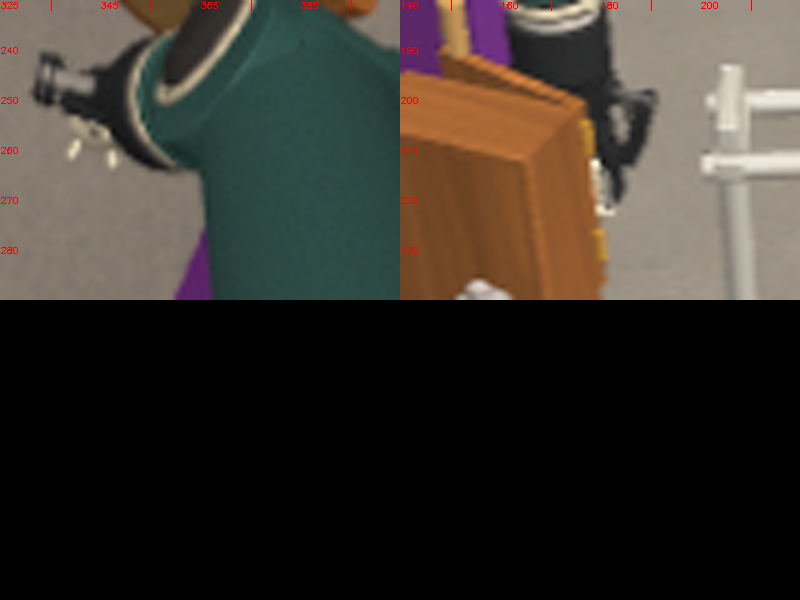

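Emit:
step_arm(targets=[[0, 0, 0, 0, 0, 0, 0.75], [0, 0, 0, 0, 0, 0, 0.75], [0, 0, 0, 0, 0, 4, 0.75], [0, 0, 0, 0, 0, 8, 0.75], [0, 0, 0, 0, 0, 8, 0.75]])

```text
t: 3.25
ee_pos: [0.4037, -0.2914, 0.0133]
tool_rot: [0.998, -0.065, -0.001, -0.0]
force: [0.1, -0.6, -0.8]
width: 0.752
```

Emit:
step_arm(targets=[[0, 0, 0, 0, 0, 0, 0.4], [0, 0, 0, 0, 0, 0, 0.3], [0, 0, 0, 0, 0, 0, 0.3], [0, 0, 0, 0, 0, 0, 0.3], [0, 0, 0, 0, 0, 0, 0.3]], newtons=30)

```text
t: 3.75
ee_pos: [0.4041, -0.2916, 0.0141]
tool_rot: [0.998, -0.065, -0.0, -0.0]
force: [-0.4, 0.1, 2.7]
width: 0.54
```

Emit:
step_arm(targets=[[0, 0, 0, 0, 0, -10, 0.3], [0, 0, 0, 0, 0, -40, 0.3], [0, 0, 0, 0, 0, -80, 0.3], [0, 0, 0, 0, 0, -120, 0.3], [0, 0, 0, 0, 0, -120, 0.3]])

```text
t: 4.25
ee_pos: [0.4073, -0.2936, 0.1394]
tool_rot: [0.998, -0.065, 0.005, 0.003]
force: [1.0, -0.0, -1.2]
width: 0.541
```

```bash
python3 - <<'E'
from h import *
s=observe();print(s['ee_pos'],s['force'],s['width'])
b,d,p=shot('scene'); P=cloud(d,p); e=s['ee_pos']; im=b.astype(int)
m=(d>0)&(np.hypot(P[...,0]-e[0],P[...,1]-e[1])<.04)&(abs(P[...,2]-e[2])<.06)&(im.min(2)>130)
q=P[m];print(len(q),(q.mean(0)-e).round(3),(q.min(0)-e).round(3),(q.max(0)-e).round(3))
go([e[0],e[1],.30]); 
E
```

```text
[ 0.4073273  -0.29359464  0.13941561] [ 1.00065648 -0.01513542 -1.21713479] 0.5414116235785904
126 [0.011 0.004 0.014] [-0.014 -0.022 -0.015] [0.024 0.031 0.032]
row [0.0, 0.0, 0.0] [2.5, 1.2, -163.0] rows>= 3.3
```

```bash
python3 - <<'E'
from h import *
for t in ([.407,-.294,.33],[.45,-.15,.33],[.46,0,.33],[.43,.15,.33],[.411,.255,.33]): go(t)
E
```

```text
row [0.0, 0.0, 0.0] [2.4, 1.7, -193.0] rows>= 3.9
row [0.0, 0.0, 0.0] [26.2, -146.7, -193.3] rows>= 4.9
row [0.0, 0.0, 0.0] [16.5, -296.7, -193.8] rows>= 7.1
row [0.0, 0.0, 0.0] [-32.8, -441.5, -194.5] rows>= 9.7
row [0.0, 0.0, 0.0] [-65.3, -543.1, -195.0] rows>= 11.6
```

Emit:
step_arm(targets=[[0, 0, 0, 0, 0, -45, 0.3], [0, 0, 0, 0, 0, -90, 0.3], [0, 0, 0, 5, -10, -135, 0.3], [0, 0, 0, 12, -40, -170, 0.3], [0, 0, 0, 20, -80, -190, 0.3]])

```text
t: 4.8
ee_pos: [0.4348, -0.2159, 0.326]
tool_rot: [0.998, -0.067, 0.001, 0.001]
force: [0.4, 0.5, -1.2]
width: 0.54
```

Emit:
step_arm(targets=[[0, 0, 0, 4, -40, -3, 0.3], [0, 0, 0, 4, -85, -3, 0.3], [0, 0, 0, 2, -130, -3, 0.3], [0, 0, 0, 0, -175, -3, 0.3], [0, 0, 0, -3, -220, -3, 0.3]])

```text
t: 5.3
ee_pos: [0.4595, 0.0053, 0.3258]
tool_rot: [0.998, -0.065, -0.001, 0.0]
force: [0.1, -0.6, -1.4]
width: 0.537
```

```bash
python3 - <<'E'
from h import *
print(observe()['ee_pos'],observe()['width'])
go([.415,.255,.33]);go([.411,.255,.10])
E
```

```text
[0.45947957 0.0053301  0.32579955] 0.5370667087933824
row [0.0, 0.0, 0.0] [-76.7, -241.7, -4.1] rows>= 5.1
row [0.0, 0.0, 0.0] [-80.2, -241.2, 225.9] rows>= 6.8
```

Emit:
step_arm(targets=[[0, 0, 0, -15, -45, 0, 0.3], [0, 0, 0, -30, -92, 0, 0.3], [0, 0, 0, -45, -138, 0, 0.3], [0, 0, 0, -62, -185, 0, 0.3], [0, 0, 0, -78, -230, 0, 0.3]])

```text
t: 5.8
ee_pos: [0.4116, 0.2434, 0.3259]
tool_rot: [0.998, -0.065, -0.001, 0.0]
force: [1.7, 0.8, -1.4]
width: 0.54
```

Emit:
step_arm(targets=[[0, 0, 0, -2, -11, 30, 0.3], [0, 0, 0, -2, -11, 80, 0.3], [0, 0, 0, -2, -11, 130, 0.3], [0, 0, 0, -2, -11, 180, 0.3], [0, 0, 0, -2, -11, 225, 0.3]])

```text
t: 6.3
ee_pos: [0.4109, 0.2521, 0.0988]
tool_rot: [0.998, -0.065, -0.001, 0.001]
force: [0.5, -0.2, -1.2]
width: 0.54
```

```bash
python3 - <<'E'
from h import *
s=observe();e=s['ee_pos'];print(e,s['width'],s['force'])
for n in('scene','top'):
    b,d,p=shot(n); P=cloud(d,p); im=b.astype(int)
    m=(d>0)&(np.hypot(P[...,0]-e[0],P[...,1]-e[1])<.045)&(abs(P[...,2]-e[2])<.06)&(im.min(2)>130)
    q=P[m];print(len(q),(q.mean(0)-e).round(3),np.percentile(q-e,[2,98],axis=0).round(3))
    m=(d>0)&(np.hypot(P[...,0]-.41,P[...,1]-.255)<.07)&(im[...,0]-im[...,2]>40)&(P[...,2]<.03)
    q=P[m];print('coaster',len(q),q.mean(0),np.percentile(q,[2,98],axis=0).round(3))
E
```

```text
[0.41087477 0.25213202 0.09876422] 0.5396041717840193 [ 0.46327282 -0.18419923 -1.2050305 ]
68 [ 0.012 -0.001  0.016] [[-0.    -0.021  0.002]
 [ 0.023  0.018  0.025]]
coaster 279 [ 0.41191775  0.24762252 -0.0065945 ] [[ 0.36   0.21  -0.002]
 [ 0.46   0.298  0.011]]<stdin>:6: RuntimeWarning: Mean of empty slice.
  ret = um.true_divide(
Traceback (most recent call last):
IndexError: index -1 is out of bounds for axis 0 with size 0
```

Emit:
step_arm(targets=[[0, 0, 0, -1, -3, 40, 0.3], [0, 0, 0, -1, -3, 65, 0.3], [0, 0, 0, -1, -3, 73, 0.3], [0, 0, 0, -1, -3, 76, 0.3], [0, 0, 0, -1, -3, 78, 0.3]])

```text
t: 6.9
ee_pos: [0.4128, 0.2568, 0.0255]
tool_rot: [0.998, -0.065, 0.001, -0.001]
force: [0.3, -0.2, -0.6]
width: 0.538
```

Emit:
step_arm(targets=[[0, 0, 0, 0, 0, 0.7, 0.3], [0, 0, 0, 0, 0, 1.4, 0.3], [0, 0, 0, 0, 0, 1.4, 0.3]])

```text
t: 7.2
ee_pos: [0.4122, 0.2562, 0.0233]
tool_rot: [0.998, -0.066, 0.001, -0.0]
force: [0.9, 0.1, -2.0]
width: 0.531
```

Emit:
step_arm(targets=[[0, 0, 0, 0, 0, 0.7, 0.3], [0, 0, 0, 0, 0, 1.4, 0.3], [0, 0, 0, 0, 0, 1.4, 0.3]])

```text
t: 7.5
ee_pos: [0.4117, 0.256, 0.0211]
tool_rot: [0.998, -0.065, -0.0, 0.0]
force: [-0.2, 0.5, -1.3]
width: 0.536
```

Emit:
step_arm(targets=[[0, 0, 0, 0, 0, 0.7, 0.3], [0, 0, 0, 0, 0, 1.2, 0.3], [0, 0, 0, 0, 0, 1.2, 0.3]])

```text
t: 7.8
ee_pos: [0.4117, 0.2561, 0.0201]
tool_rot: [0.998, -0.065, 0.0, 0.0]
force: [-0.6, -0.6, 1.2]
width: 0.538
```

Emit:
step_arm(targets=[[0, 0, 0, 0, 0, 0.4, 0.3], [0, 0, 0, 0, 0, 0.4, 0.56], [0, 0, 0, 0, 0, 0.4, 0.6], [0, 0, 0, 0, 0, 0.4, 0.7], [0, 0, 0, 0, 0, 0.4, 0.75]])

```text
t: 8.3
ee_pos: [0.4118, 0.2561, 0.0195]
tool_rot: [0.998, -0.065, -0.0, -0.0]
force: [0.3, 0.7, 0.4]
width: 0.749
```

Emit:
step_arm(targets=[[0, 0, 0, 0, 0, -10, 0.75], [0, 0, 0, 0, 0, -40, 0.75], [0, 0, 0, 0, 0, -90, 0.75], [0, 0, 0, 0, 0, -140, 0.75], [0, 0, 0, 0, 0, -190, 0.75]])

```text
t: 8.8
ee_pos: [0.4112, 0.256, 0.212]
tool_rot: [0.998, -0.065, -0.0, -0.0]
force: [1.1, 0.1, 0.2]
width: 0.751
```

```bash
python3 - <<'E'
from h import *
s=observe();e=s['ee_pos'];print(e,s['width'])
for n in('scene','top'):
    b,d,p=shot(n); P=cloud(d,p); im=b.astype(int)
    m=(d>0)&(np.hypot(P[...,0]-.41,P[...,1]-.255)<.06)&(P[...,2]>.009)&(P[...,2]<.07)&(im.min(2)>130)
    q=P[m];print(n,len(q)); 
    if len(q): print(q.mean(0).round(3),np.percentile(q,[2,98],axis=0).round(3).tolist())
for t in ([.411,.255,.33],[.46,.02,.33],[.442,-.351,.33]): go(t)
E
```

```text
[0.41116859 0.25598126 0.21203583] 0.7513571191824935
scene 132
[0.421 0.256 0.034] [[0.4, 0.233, 0.01], [0.438, 0.276, 0.052]]
top 68
[0.406 0.253 0.039] [[0.384, 0.23, 0.009], [0.422, 0.272, 0.053]]
row [0.0, 0.0, 0.0] [-2.0, 3.3, -113.4] rows>= 2.3
row [0.0, 0.0, 0.0] [77.2, 229.9, -114.2] rows>= 5.4
row [0.0, 0.0, 0.0] [107.7, 600.1, -116.4] rows>= 12.4
```

Emit:
step_arm(targets=[[0, 0, 0, 0, 0, -45, 0.75], [0, 0, 0, 3, 20, -90, 0.75], [0, 0, 0, 18, 60, -115, 0.75], [0, 0, 0, 34, 106, -115, 0.75], [0, 0, 0, 50, 153, -115, 0.75]])

```text
t: 9.4
ee_pos: [0.4414, 0.0966, 0.3259]
tool_rot: [0.998, -0.065, 0.001, 0.0]
force: [0.1, -0.0, -0.3]
width: 0.749
```

Emit:
step_arm(targets=[[0, 0, 0, 15, 46, 0, 0.75], [0, 0, 0, 27, 93, 0, 0.75], [0, 0, 0, 30, 142, 0, 0.75], [0, 0, 0, 35, 191, 0, 0.75], [0, 0, 0, 40, 240, 0, 0.75]])

```text
t: 9.9
ee_pos: [0.4488, -0.147, 0.3248]
tool_rot: [0.998, -0.065, 0.0, 0.0]
force: [0.6, 0.5, -0.2]
width: 0.752
```

```bash
python3 - <<'E'
from h import *
print(observe()['ee_pos'])
im,d,p=shot('top');P=cloud(d,p)
for n in('top','scene'):
    im,d,p=shot(n);P=cloud(d,p); m=(d>0)&(np.hypot(P[...,0]-.442,P[...,1]+.352)<.03)&(P[...,2]>.185)&(P[...,2]<.222); q=P[m]; print(n,len(q)); 
    if len(q): print(q.mean(0).round(4),q.min(0).round(3),q.max(0).round(3)); t=q[q[:,2]>.209]; print(t.mean(0))
go([.442,-.352,.326]);go([.442,-.352,.19])
E
```

```text
[ 0.44884006 -0.14701755  0.32482071]
top 0
scene 46
[ 0.4465 -0.3539  0.2027] [ 0.436 -0.364  0.186] [ 0.453 -0.347  0.217]
[ 0.44506812 -0.35495406  0.21344158]
row [0.0, 0.0, 0.0] [21.3, 202.7, -1.6] rows>= 4.1
row [0.0, 0.0, 0.0] [21.4, 202.6, 134.4] rows>= 4.9
```

Emit:
step_arm(targets=[[0, 0, 0, 5, 48, 0, 0.75], [0, 0, 0, 10, 96, 0, 0.75], [0, 0, 0, 15, 144, 0, 0.75], [0, 0, 0, 21, 190, 0, 0.75], [0, 0, 0, 22, 205, 30, 0.75]])

```text
t: 10.55
ee_pos: [0.4459, -0.3564, 0.2977]
tool_rot: [0.998, -0.067, 0.003, 0.003]
force: [0.0, -0.3, 0.0]
width: 0.748
```

Emit:
step_arm(targets=[[0, 0, 0, 0, 0, 45, 0.75], [0, 0, 0, 0, 0, 80, 0.75], [0, 0, 0, 0, 0, 95, 0.75], [0, 0, 0, 0, 0, 105, 0.75], [0, 0, 0, 0, 0, 105, 0.75]])

```text
t: 11.05
ee_pos: [0.4448, -0.3499, 0.1886]
tool_rot: [0.998, -0.065, -0.001, -0.001]
force: [-0.6, 0.7, -0.1]
width: 0.748
```

```bash
python3 - <<'E'
from h import *
s=observe();print(s['ee_pos'],s['force']); go([.443,-.355,.19])
E
```

```text
[ 0.44482027 -0.34993942  0.18863624] [-0.56732112  0.72396464 -0.13745204]
row [0.0, 0.0, 0.0] [-1.2, 5.3, -1.4] rows>= 0.1
```

Emit:
step_arm(targets=[[0, 0, 0, -1, 4, -2, 0.5], [0, 0, 0, -1, 4, -2, 0.1], [0, 0, 0, -1, 4, -2, 0.1], [0, 0, 0, -1, 4, -2, 0.1], [0, 0, 0, -1, 4, -2, 0.1]], newtons=25)

```text
t: 11.55
ee_pos: [0.4429, -0.3578, 0.1932]
tool_rot: [0.998, -0.066, 0.001, 0.002]
force: [-2.5, -4.2, 4.8]
width: 0.2
```

```bash
python3 - <<'E'
from h import *
s=observe();e=s['ee_pos'];print(e,s['force'],s['width'])
bx=np.array([.954,-.301]); hg=np.array([.507,-.249])
print('r',np.hypot(*(e[:2]-hg)),'ang from shut',np.degrees(np.arctan2(-(e[1]-hg[1]),-(e[0]-hg[0]))))
E
```

```text
[ 0.4428799  -0.35781148  0.19324965] [-2.48648669 -4.18060119  4.76858318] 0.2002486660326656
r 0.1262985577131128 ang from shut 59.49013374254463
```

```bash
python3 - <<'E'
from h import *
b=np.load('scene0.npz');P=b['P'];im=b['im'].astype(int)
m=np.zeros(P.shape[:2],bool);m[200:245,132:180]=1
m&=(P[...,2]>.02)&(P[...,2]<.155)&(P[...,0]<.65)&(P[...,0]>.4)
q=P[m];best=None;rng=np.random.default_rng(0)
for side in range(2):
    bi=None
    for k in range(400):
        a,c=q[rng.choice(len(q),2)];n=np.array([-(c-a)[1],(c-a)[0]])
        if np.hypot(*n)<.03: continue
        n/=np.hypot(*n);i=abs((q[:,:2]-a[:2])@n)<.003
        if bi is None or i.sum()>bi.sum(): bi=i
    w=q[bi][:,:2];c=w.mean(0);n=np.linalg.svd(w-c,full_matrices=False)[2][1]
    print('plane',bi.sum(),'n',n,'ang',np.degrees(np.arctan2(n[1],n[0])),'off',c@n); q=q[~bi]
E
```

```text
plane 844 n [-0.9453467   0.32606688] ang 160.96977610219741 off -0.6364052831576255
plane 370 n [-0.31943049 -0.94760971] ang -108.62848701325792 off 0.07862421009650275
```

```bash
cat > arc.py <<'E'
from h import *
h=np.array([.5055,-.2535])
s=observe();e=s['ee_pos'];Rc=R.from_quat(s['tool_rot'])
v=e[:2]-h;b0=np.degrees(np.arctan2(v[1],v[0]));b0=b0-360 if b0>0 else b0
print(e,s['force'],'bearing',b0,'opened',-108.8-b0,'r',np.hypot(*v))
for b in np.linspace(b0,-198.8,9)[1:]:
    p=h+.122*np.array([np.cos(np.radians(b)),np.sin(np.radians(b))])
    print(round(b,1),np.round(Rc.inv().apply(np.array([*p,.1945])-e)*1000,1))
E
python3 arc.py
```

```text
[ 0.4428799  -0.35781148  0.19324965] [-2.48648669 -4.18060119  4.76858318] bearing -120.97716872843515 opened 12.177168728435149 r 0.12166413626096967
-130.7 [-18.4  -9.5  -1.3]
-140.4 [-34.7 -22.2  -1.4]
-150.2 [-48.6 -37.5  -1.5]
-159.9 [-59.7 -54.9  -1.6]
-169.6 [-67.8 -74.   -1.7]
-179.3 [-72.5 -94.1  -1.7]
-189.1 [ -73.7 -114.8   -1.8]
-198.8 [ -71.4 -135.4   -1.9]
```

Emit:
step_arm(targets=[[0, 0, 0, -9, -4, -1, 0.1], [0, 0, 0, -18, -9.5, -1, 0.1], [0, 0, 0, -34.5, -22, -1, 0.1], [0, 0, 0, -48.5, -37.5, -1, 0.1], [0, 0, 0, -59.5, -55, -1, 0.1]])

```text
t: 12.05
ee_pos: [0.3884, -0.2952, 0.1932]
tool_rot: [0.998, -0.068, -0.001, 0.002]
force: [-7.4, -6.2, 3.4]
width: 0.202
```

```bash
python3 arc.py
```

```text
[ 0.38838892 -0.29522642  0.1932086 ] [-7.41782346 -6.23326959  3.37409988] bearing -160.38912979642507 opened 51.58912979642507 r 0.12432255794624296
-165.2 [ -2.3 -10.3  -1.3]
-170.0 [ -5.8 -19.9  -1.3]
-174.8 [ -8.5 -29.8  -1.4]
-179.6 [-10.4 -39.8  -1.4]
-184.4 [-11.4 -50.   -1.4]
-189.2 [-11.6 -60.2  -1.5]
-194.0 [-10.9 -70.4  -1.5]
-198.8 [ -9.3 -80.5  -1.5]
```

```bash
sed -i 's/.5055,-.2535/.5025,-.2545/' arc.py; python3 arc.py
```

```text
[ 0.38838892 -0.29522642  0.1932086 ] [-7.41782346 -6.23326959  3.37409988] bearing -160.3584406295143 opened 51.558440629514294 r 0.12116096365387528
-165.2 [-5.1 -8.9 -1.3]
-170.0 [ -8.6 -18.5  -1.3]
-174.8 [-11.3 -28.3  -1.4]
-179.6 [-13.2 -38.4  -1.4]
-184.4 [-14.2 -48.6  -1.4]
-189.2 [-14.4 -58.8  -1.5]
-194.0 [-13.7 -69.   -1.5]
-198.8 [-12.2 -79.1  -1.5]
```

Emit:
step_arm(targets=[[0, 0, 0, -7, -9, 0, 0.1], [0, 0, 0, -13.5, -28, 0, 0.1], [0, 0, 0, -16.5, -48.5, 0, 0.1], [0, 0, 0, -16, -69, 0, 0.1], [0, 0, 0, -14.5, -79, 0, 0.1]])

```text
t: 12.55
ee_pos: [0.3869, -0.2117, 0.1931]
tool_rot: [0.998, -0.065, -0.0, 0.0]
force: [-1.2, -2.8, 1.0]
width: 0.201
```

Emit:
step_arm(targets=[[0, 0, 0, 0, 0, 0, 0.1], [0, 0, 0, 0, 0, 0, 0.1]])

```text
t: 12.75
ee_pos: [0.387, -0.2121, 0.193]
tool_rot: [0.998, -0.065, -0.001, -0.0]
force: [-5.6, 2.9, 8.2]
width: 0.207
```

```bash
python3 arc.py|head -1
cat > door.py <<'E'
from h import *
from crop import comp
def fit(q,k=600,tol=.003):
    bi=None;rng=np.random.default_rng(0)
    for _ in range(k):
        a,c=q[rng.choice(len(q),2)];n=np.array([-(c-a)[1],(c-a)[0]])
        if np.hypot(*n)<.03: continue
        n/=np.hypot(*n);i=abs((q[:,:2]-a[:2])@n)<tol
        if bi is None or i.sum()>bi.sum(): bi=i
    w=q[bi][:,:2];c=w.mean(0);d=np.linalg.svd(w-c,full_matrices=False)[2][0]
    return bi.sum(),c,np.degrees(np.arctan2(d[1],d[0]))%180
for n in ('top','scene'):
    im,d,p=shot(n);P=cloud(d,p);I=im.astype(int)
    m=(d>0)&(P[...,0]>.36)&(P[...,0]<.485)&(P[...,1]<-.19)&(P[...,1]>-.29)&(P[...,2]>.01)&(P[...,2]<.155)&(I[...,0]-I[...,2]>30)
    q=P[m]
    if len(q)>20: print(n,len(q),fit(q))
    m=(d>0)&(P[...,0]>.36)&(P[...,0]<.48)&(P[...,1]<-.19)&(P[...,1]>-.29)&(abs(P[...,2]-.17)<.006); q=P[m]
    if len(q)>20: print(n,'top edge',len(q),fit(q,tol=.006),q.mean(0))
E
python3 door.py
```

```text
[ 0.3869671  -0.21209784  0.19303446] [-5.62527969  2.87510499  8.24337213] bearing -200.1538301329873 opened 91.35383013298731 r 0.12306825150823054
top 227 (np.int64(218), array([ 0.44242377, -0.22315323]), np.float64(160.96851395848478))
top top edge 80 (np.int64(76), array([ 0.45841804, -0.23591711]), np.float64(156.10475694319305)) [ 0.45789847 -0.23557294  0.16958558]
scene 507 (np.int64(470), array([ 0.43573123, -0.21914238]), np.float64(160.16367263880497))
scene top edge 67 (np.int64(57), array([ 0.43439938, -0.22234763]), np.float64(159.10932321636722)) [ 0.43445323 -0.22372797  0.1695228 ]
```

Emit:
step_arm(targets=[[0, 0, 0, 0, 0, 0, 0.3], [0, 0, 0, 0, 0, 0, 0.5], [0, 0, 0, 0, 0, 0, 0.5], [0, 0, 0, 0, 0, -40, 0.5], [0, 0, 0, 0, 0, -90, 0.5]])

```text
t: 13.35
ee_pos: [0.3862, -0.2123, 0.2818]
tool_rot: [0.998, -0.065, -0.002, -0.001]
force: [1.6, -1.5, -0.4]
width: 0.501
```

Emit:
step_arm(targets=[[0, 0, 0, 0, 0, -50, 0.6], [0, 0, 0, 0, 0, -100, 0.6], [0, 0, 0, 0, 0, -130, 0.6]])

```text
t: 13.65
ee_pos: [0.3883, -0.2132, 0.4168]
tool_rot: [0.998, -0.065, 0.003, 0.001]
force: [0.6, -0.4, -0.8]
width: 0.6
```

```bash
python3 door.py; python3 - <<'E'
from h import *
import sys
print(observe()['ee_pos'])
for n in('top','scene'):
    im,d,p=shot(n);P=cloud(d,p); m=(d>0)&(np.hypot(P[...,0]-.389,P[...,1]+.213)<.03)&(P[...,2]>.185)&(P[...,2]<.222); q=P[m]
    if len(q): print(n,'peg',q.mean(0).round(4))
    m=(d>0)&(P[...,2]>.275)&(P[...,2]<.315)&(P[...,0]>.58)&(P[...,0]<.7)&(abs(P[...,1]-.1)<.05)
    q=P[m];print(n,'fin',len(q),q.mean(0).round(4),q.min(0).round(3),q.max(0).round(3)); t=q[q[:,2]>.302];print(t.mean(0),t.min(0),t.max(0))
    m=(d>0)&(P[...,2]>.245)&(P[...,2]<.26)&(P[...,0]>.56)&(P[...,0]<.7)&(abs(P[...,1]-.05)<.22)
    q=P[m];print('rail rect',cv2.minAreaRect(q[:,:2].astype(np.float32)),np.percentile(q,[1,99],axis=0).round(3).tolist())
E
```

```text
top 324 (np.int64(313), array([ 0.43148606, -0.21922024]), np.float64(160.75617166755))
top top edge 98 (np.int64(96), array([ 0.43370258, -0.22569857]), np.float64(158.9055766318506)) [ 0.43354069 -0.22580884  0.16925305]
scene 509 (np.int64(475), array([ 0.43480752, -0.21900515]), np.float64(160.48040707295792))
scene top edge 66 (np.int64(57), array([ 0.43372134, -0.22296429]), np.float64(157.05357151107555)) [ 0.43271209 -0.22339793  0.16992295]
[ 0.38928455 -0.21372348  0.41734056]
top peg [ 0.3929 -0.2107  0.209 ]
top fin 129 [0.6318 0.101  0.3019] [0.615 0.093 0.277] [0.654 0.111 0.31 ]
[0.63525804 0.10192319 0.30636741] [0.61664501 0.09322331 0.30209406] [0.65386248 0.11076323 0.31018323]
rail rect ((0.6411855816841125, 0.0571972131729126), (0.09372454881668091, 0.39922741055488586), 5.2615156173706055) [[0.583, -0.138, 0.246], [0.692, 0.249, 0.259]]
scene peg [ 0.3966 -0.2095  0.2025]
scene fin 90 [0.6449 0.1037 0.2979] [0.616 0.096 0.276] [0.658 0.114 0.311]
[0.63996463 0.10403353 0.30687138] [0.61599637 0.09557476 0.30201106] [0.65716546 0.11291548 0.31072553]
rail rect ((0.6450355648994446, 0.060079798102378845), (0.09479080885648727, 0.3986661732196808), 5.054859161376953) [[0.591, -0.135, 0.245], [0.697, 0.254, 0.259]]
```

```bash
python3 - <<'E'
from h import *
go([.637,.103,.40],[.09,-.996])
E
```

```text
row [0.0, -0.0, -12.7] [206.2, -345.8, 12.7] rows>= 8.1
```

Emit:
step_arm(targets=[[0, 0, -4, 24, -41, 0, 0.6], [0, 0, -8, 48, -82, 0, 0.6], [0, 0, -12.7, 73, -123, 0, 0.6], [0, 0, -12.7, 98, -164, 0, 0.6], [0, 0, -12.7, 123, -205, 0, 0.6]])

```text
t: 14.35
ee_pos: [0.5364, -0.0241, 0.4105]
tool_rot: [0.999, 0.045, -0.002, -0.0]
force: [0.9, -0.2, 0.7]
width: 0.602
```

```bash
python3 - <<'E'
from h import *
go([.637,.103,.40],[.09,-.996])
E
```

```text
row [-0.0, 0.2, 0.0] [111.7, -117.5, 10.2] rows>= 3.2
```

Emit:
step_arm(targets=[[0, 0, 0, 32, -34, 0, 0.6], [0, 0, 0, 64, -68, 0, 0.6], [0, 0, 0, 96, -101, 0, 0.6], [0, 0, 0, 112, -117, 10, 0.6], [0, 0, 0, 112, -117, 40, 0.6]])

```text
t: 14.85
ee_pos: [0.6385, 0.1059, 0.3713]
tool_rot: [0.999, 0.048, 0.001, -0.002]
force: [0.2, -0.1, 0.3]
width: 0.601
```

```bash
python3 - <<'E'
from h import *
print(observe()['ee_pos']);go([.637,.103,.292],[.09,-.996])
E
```

```text
[0.63848783 0.10591698 0.37125546]
row [-0.2, -0.1, 0.4] [-1.9, 3.0, 79.2] rows>= 1.6
```

Emit:
step_arm(targets=[[0, 0, 0, -2, 2, 40, 0.6], [0, 0, 0, -2, 2, 70, 0.6], [0, 0, 0, -2, 2, 78, 0.6], [0, 0, 0, -2, 2, 78, 0.3], [0, 0, 0, -2, 2, 78, 0.05]])

```text
t: 15.35
ee_pos: [0.6358, 0.0992, 0.2956]
tool_rot: [0.999, 0.045, 0.001, -0.0]
force: [0.6, -0.1, -0.3]
width: 0.27
```

Emit:
step_arm(targets=[[0, 0, 0, 0, 0, 0, 0.05], [0, 0, 0, 0, 0, 0, 0.05], [0, 0, 0, 0, 0, 0, 0.05]], newtons=40)

```text
t: 15.65
ee_pos: [0.6358, 0.0998, 0.2962]
tool_rot: [0.999, 0.046, 0.001, -0.0]
force: [0.5, 1.9, 3.2]
width: 0.18
```

Emit:
step_arm(targets=[[0, 0, 0, 0, 15, 0, 0.05], [0, 0, 0, 0, 50, 0, 0.05], [0, 0, 0, 0, 85, 0, 0.05], [0, 0, 0, 0, 120, 0, 0.05], [0, 0, 0, 0, 150, 0, 0.05]])

```text
t: 16.15
ee_pos: [0.6495, -0.0518, 0.2962]
tool_rot: [0.999, 0.045, 0.001, -0.0]
force: [2.7, 3.6, 2.6]
width: 0.175
```

Emit:
step_arm(targets=[[0, 0, 0, 0, 8, 0, 0.05], [0, 0, 0, 0, 16, 0, 0.05], [0, 0, 0, 0, 22, 0, 0.05]])

```text
t: 16.45
ee_pos: [0.6513, -0.0716, 0.2962]
tool_rot: [0.999, 0.046, 0.001, -0.0]
force: [-0.4, 2.0, 5.6]
width: 0.18
```

Emit:
step_arm(targets=[[0, 0, 0, 0, 5, 0, 0.05], [0, 0, 0, 0, 10, 0, 0.05], [0, 0, 0, 0, 15, 0, 0.05]])

```text
t: 16.75
ee_pos: [0.6526, -0.0858, 0.2962]
tool_rot: [0.999, 0.046, 0.001, -0.0]
force: [-1.1, 2.7, 6.2]
width: 0.175
```

Emit:
step_arm(targets=[[0, 0, 0, 0, 4, 0, 0.05], [0, 0, 0, 0, 8, 0, 0.05], [0, 0, 0, 0, 10, 0, 0.05]])

```text
t: 17.05
ee_pos: [0.6533, -0.0936, 0.2962]
tool_rot: [0.999, 0.047, 0.001, -0.002]
force: [-1.8, 9.1, 6.7]
width: 0.176
```

Emit:
step_arm(targets=[[0, 0, 0, 0, 2, 0, 0.05], [0, 0, 0, 0, 3, 0, 0.05], [0, 0, 0, 0, 3, 0, 0.05]])

```text
t: 17.35
ee_pos: [0.6533, -0.0936, 0.2962]
tool_rot: [0.999, 0.048, 0.0, -0.003]
force: [-3.0, 10.8, 6.1]
width: 0.176
```

Emit:
step_arm(targets=[[0, 0, 0, 0, 5, 0, 0.05], [0, 0, 0, 0, 5, 0, 0.05], [0, 0, 0, 0, 0, 0, 0.2], [0, 0, 0, 0, 0, 0, 0.36], [0, 0, 0, 0, 0, 0, 0.36]])

```text
t: 17.85
ee_pos: [0.6531, -0.1008, 0.2944]
tool_rot: [0.999, 0.045, -0.0, 0.001]
force: [-1.0, 0.2, 0.6]
width: 0.363
```

Emit:
step_arm(targets=[[0, 0, 0, 0, 0, -20, 0.38], [0, 0, 0, 0, 0, -60, 0.4], [0, 0, 0, 0, 0, -100, 0.5], [0, 0, 0, -50, 0, -110, 0.5], [0, 0, 0, -100, 0, -120, 0.5]])

```text
t: 18.35
ee_pos: [0.5552, -0.1102, 0.4144]
tool_rot: [0.999, 0.045, 0.0, 0.0]
force: [0.1, 0.0, 0.8]
width: 0.501
```

Emit:
step_arm(targets=[[0, 0, 0, -50, 0, 0, 0.5], [0, 0, 0, -100, 0, 0, 0.5], [0, 0, 0, -130, 0, 0, 0.5]])

```text
t: 18.65
ee_pos: [0.4227, -0.1224, 0.4143]
tool_rot: [0.999, 0.044, -0.0, 0.001]
force: [0.0, -0.8, 0.3]
width: 0.499
```

```bash
python3 - <<'E'
from h import *
from crop import comp
print(observe()['ee_pos'],observe()['width'])
for n in('top','scene'):
    im,d,p=shot(n);P=cloud(d,p); np.savez(n+'1.npz',im=im,d=d,P=P)
    m=(d>0)&(P[...,2]>.28)&(P[...,2]<.315)&(P[...,0]>.6)&(P[...,0]<.7)&(abs(P[...,1]+.1)<.06)
    q=P[m];print(n,'fin',len(q),q.mean(0).round(4),q.min(0).round(3),q.max(0).round(3))
a=np.load('top1.npz')['im'];b=np.load('scene1.npz')['im']
comp('c5.png',[(a,190,115,4),(a,270,110,5),(b,200,185,5),(b,245,220,5)])
E
```

```text
[ 0.42272274 -0.12240686  0.41430278] 0.49862076657580084
top fin 133 [ 0.6502 -0.0936  0.3013] [ 0.633 -0.129  0.28 ] [ 0.687 -0.085  0.311]
scene fin 82 [ 0.6621 -0.0909  0.2989] [ 0.635 -0.122  0.28 ] [ 0.69  -0.083  0.309]
```

View pics/c5.png

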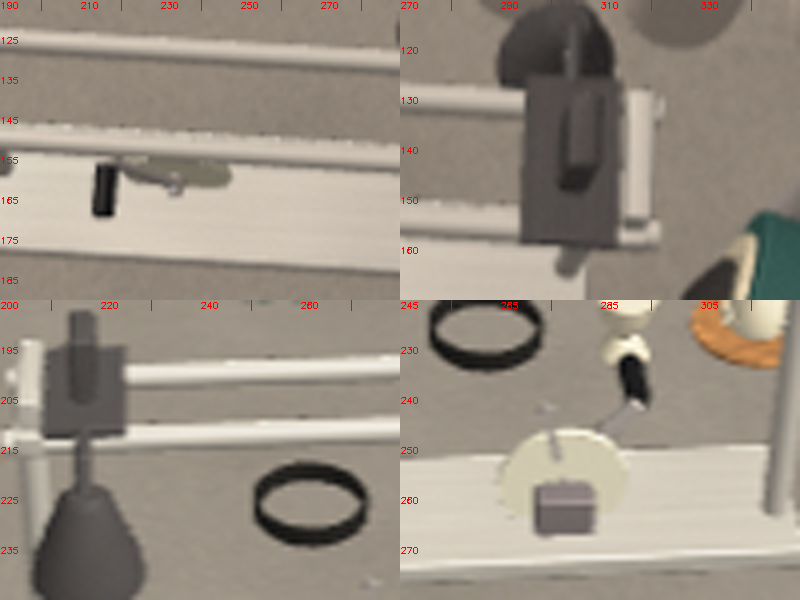

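```bash
cat > dim.py <<'E'
from h import *
from crop import comp
xs=np.array([np.cos(np.radians(5.2)),np.sin(np.radians(5.2)),0]);ys=np.array([-xs[1],xs[0],0])
def S(q): return np.stack([q@xs,q@ys,q[...,2]],-1)
if __name__=='__main__':
    for n in ('scene','top'):
        a=np.load(n+'1.npz');im=a['im'].astype(int);P=S(a['P']);d=a['d']
        reg=np.zeros(d.shape,bool)
        if n=='scene': reg[225:275,255:300]=1
        else: reg[150:172,205:255]=1
        disc=reg&(im[...,0]-im[...,2]>25)&(im.min(2)>100)&(P[...,2]>.03)&(P[...,2]<.1)&(P[...,0]>.55)
        q=P[disc];print(n,'disc',len(q),np.median(q,0).round(4),q.min(0).round(4),q.max(0).round(4))
        if n=='scene': # symmetric centre per height
            for h in (.05,.06,.07,.08):
                t=q[abs(q[:,2]-h)<.005]; 
                if len(t):print(h,t[:,1].min().round(4),t[:,1].max().round(4),((t[:,1].min()+t[:,1].max())/2).round(4))
        k=reg&(im.max(2)<45)&(P[...,0]>.5);q=P[k];print('knob',len(q),q.mean(0).round(4),q.min(0).round(4),q.max(0).round(4))
        if n=='scene':
            for v in range(237,254): print(v,[(u,*np.round(P[v,u],3)) for u in range(269,279) if abs(im[v,u,0]-im[v,u,2])<14 and P[v,u,2]>.05 and P[v,u,0]>.55])
    p=camera_params('scene')
    a=np.load('scene1.npz');c=cv2.resize(a['im'][226:272,255:305],None,fx=12,fy=12,interpolation=cv2.INTER_CUBIC);save('c6.png',c)
E
python3 dim.py
```

```text
scene disc 259 [0.6535 0.0419 0.0618] [ 0.6453 -0.0008  0.0309] [0.6734 0.0839 0.097 ]
0.05 -0.0007 0.0839 0.0416
0.06 -0.0008 0.083 0.0411
0.07 0.0023 0.0794 0.0408
0.08 0.0121 0.0753 0.0437
knob 31 [0.6208 0.0878 0.1101] [0.6016 0.0826 0.1041] [0.6414 0.0933 0.116 ]
237 []
238 []
239 []
240 []
241 []
242 []
243 []
244 []
245 []
246 []
247 []
248 []
249 []
250 []
251 []
252 []
253 []
top disc 1 [0.6498 0.0683 0.0782] [0.6498 0.0683 0.0782] [0.6498 0.0683 0.0782]
knob 36 [0.6162 0.0877 0.1097] [0.5984 0.0827 0.1029] [0.633  0.095  0.1132]
```

View pics/c6.png

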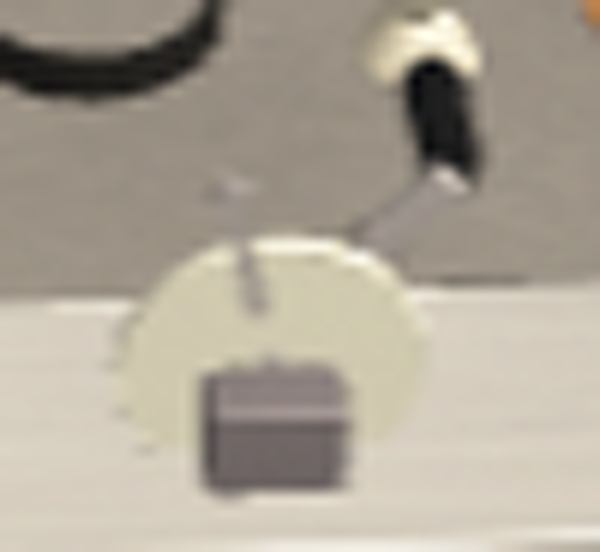

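```bash
python3 - <<'E'
from dim import *
p=camera_params('scene')
def rayS(u,v,X):
    d=R.from_quat(p['rotation']).apply([(u-p['cx'])/p['fx'],-(v-p['cy'])/p['fy'],-1]);o=np.array(p['origin'])
    return S(o+d*(X-o@xs)/(d@xs))
for X in (.657,.662):
    t=rayS(273.87,240.96,X);b=rayS(276.04,251.54,X);m=rayS(274.8,245.96,X)
    print(X,t.round(4),m.round(4),b.round(4),'ang seg',np.degrees(np.arctan2(-(t-b)[1],(t-b)[2])),'via pivot',np.degrees(np.arctan2(-(t[1]-.0415),t[2]-.046)),'r',np.hypot(t[1]-.0415,t[2]-.046))
# disc edge by rays: left & right extremes and top, crop px
for x,y in [(120,345),(432,345),(283,238)]: print(rayS((x+.5)/12-.5+255,(y+.5)/12-.5+226,.653).round(4))
# knob ends
for x,y in [(448,180)]: print('knob back end',rayS((x+.5)/12-.5+255,(y+.5)/12-.5+226,.642).round(4))
E
```

```text
0.657 [0.657  0.0265 0.1164] [0.657  0.0303 0.0953] [0.657  0.0352 0.0713] ang seg 10.919439150752199 via pivot 12.018182752398598 r 0.07193554311090368
0.662 [0.662  0.0258 0.1204] [0.662  0.0296 0.0995] [0.662  0.0345 0.0756] ang seg 10.919439150752199 via pivot 11.882678548034527 r 0.0760589571052366
[ 0.653  -0.0022  0.0579]
[0.653  0.085  0.0534]
[0.653  0.0417 0.0939]
knob back end [0.642  0.0882 0.1031]
```

```bash
cat > ap.py <<'E'
from dim import *
import sys
T=float(sys.argv[1]);g=[float(v) for v in sys.argv[2:5]];back=[float(v) for v in sys.argv[5:]]
t=np.radians(T);z=np.sin(t)*xs-np.cos(t)*np.array([0,0,1]);y=-ys;Rt=R.from_matrix(np.stack([np.cross(y,z),y,z],1))
s=observe();print(s['ee_pos'].round(4),'S',S(s['ee_pos']).round(4),s['force'].round(1),s['width'])
print('grasp S',S(s['ee_pos']-.005*R.from_quat(s['tool_rot']).apply([0,0,1])).round(4))
gw=g[0]*xs+g[1]*ys+g[2]*np.array([0,0,1])
for b in back: print(b,(gw+z*(.005-b)).round(4));go(gw+z*(.005-b),Rt=Rt)
E
python3 ap.py 45 .612 .088 .104 .2 .1 0
```

```text
[ 0.4228 -0.1228  0.415 ] S [ 0.4099 -0.1606  0.415 ] [ 0.2  0.  -0.1] 0.5030114085572901
grasp S [ 0.4099 -0.1606  0.42  ]
0.2 [0.4642 0.1306 0.2419]
row [0.3, 45.0, -0.2] [62.9, -249.5, 172.3] rows>= 6.2
0.1 [0.5346 0.137  0.1712]
row [0.3, 45.0, -0.2] [133.7, -250.1, 243.0] rows>= 7.5
0.0 [0.605  0.1434 0.1005]
row [0.3, 45.0, -0.2] [204.4, -250.7, 313.7] rows>= 9.0
```

Emit:
step_arm(targets=[[0, 8, 0, 10, -38, 15, 0.5], [0, 16, 0, 20, -76, 35, 0.5], [0, 24, 0, 30, -115, 60, 0.5], [0, 32, 0, 40, -155, 85, 0.5], [0, 38, 0, 50, -195, 115, 0.5]])

```text
t: 19.25
ee_pos: [0.4579, 0.0694, 0.3058]
tool_rot: [0.946, 0.042, 0.321, -0.013]
force: [1.1, -0.3, -0.9]
width: 0.499
```

```bash
python3 ap.py 45 .612 .088 .104 .2 .1
```

```text
[0.4579 0.0694 0.3058] S [0.4623 0.0277 0.3058] [ 1.1 -0.3 -0.9] 0.49884907242220633
grasp S [0.4593 0.0277 0.3098]
0.2 [0.4642 0.1306 0.2419]
row [0.2, 7.5, 0.0] [-29.6, -60.5, 57.7] rows>= 1.8
0.1 [0.5346 0.137  0.1712]
row [0.2, 7.5, 0.0] [-16.6, -60.8, 156.9] rows>= 3.4
```

Emit:
step_arm(targets=[[0, 4, 0, -15, -30, 29, 0.5], [0, 7.5, 0, -30, -60, 58, 0.5], [0, 7.5, 0, -23, -61, 105, 0.5], [0, 7.5, 0, -17, -61, 150, 0.5], [0, 7.5, 0, -17, -61, 150, 0.5]])

```text
t: 19.75
ee_pos: [0.4821, 0.124, 0.2736]
tool_rot: [0.931, 0.044, 0.363, -0.017]
force: [-0.1, 1.2, 0.1]
width: 0.503
```

```bash
python3 ap.py 45 .612 .088 .104 .1 .04 0; python3 - <<'E'
from h import *
from crop import comp
a,d,p=shot('top');b,_,_=shot('scene');comp('c7.png',[(a,170,130,4),(b,245,190,4)])
P=cloud(d,p);print(p['origin'])
E
```

```text
[0.4821 0.124  0.2736] S [0.4913 0.0798 0.2736] [-0.1  1.2  0.1] 0.5027434944828311
grasp S [0.4879 0.0798 0.2773]
0.1 [0.5346 0.137  0.1712]
row [-0.1, 2.4, 0.2] [-29.9, -8.1, 111.6] rows>= 2.3
0.04 [0.5769 0.1409 0.1287]
row [-0.1, 2.4, 0.2] [-27.4, -8.0, 171.6] rows>= 3.5
0.0 [0.605  0.1434 0.1005]
row [-0.1, 2.4, 0.2] [-25.7, -7.9, 211.5] rows>= 4.3
[ 3.29742604e-01 -4.51330669e-04  1.12500989e+00]
```

View pics/c7.png

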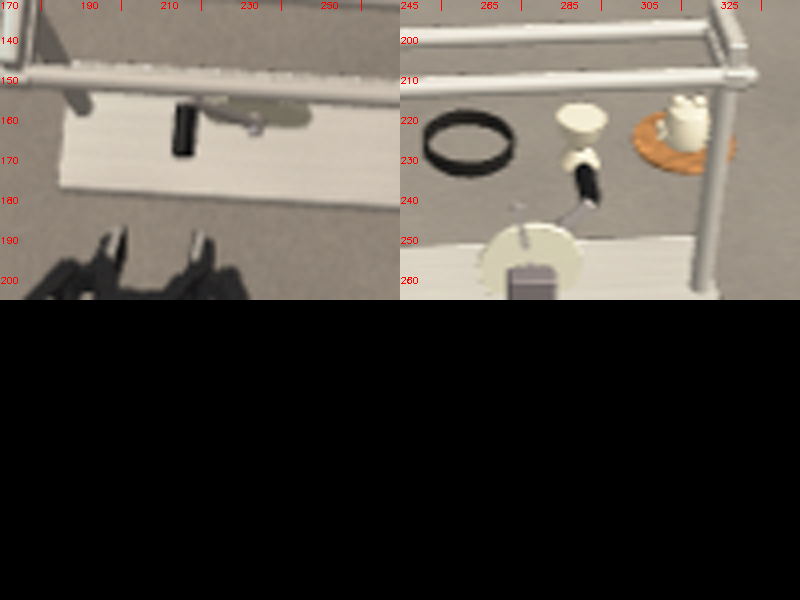

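```bash
python3 -c "
from h import *
s=observe();print(s['joint_positions'].round(3),s['dq'].round(3))"
```

```text
[ 1.263 -0.294 -1.461  2.364 -1.158  0.159 -0.69 ] [-0.17   0.026  0.233  0.026  0.195 -0.001 -0.162]
```

Emit:
step_arm(targets=[[0, 2, 0, -20, -5, 40, 0.5], [0, 2, 0, -28, -8, 85, 0.5], [0, 2, 0, -28, -8, 110, 0.5]])

```text
t: 20.15
ee_pos: [0.4895, 0.1305, 0.2658]
tool_rot: [0.931, 0.042, 0.363, -0.014]
force: [0.7, 0.2, 0.3]
width: 0.501
```

```bash
python3 -c "
from h import *
s=observe();print(s['joint_positions'].round(3),s['dq'].round(3))";python3 ap.py 45 .612 .088 .104 .1 .04 0
```

```text
[ 1.356 -0.306 -1.563  2.355 -1.287  0.149 -0.577] [-0.009  0.002 -0.01  -0.037 -0.017 -0.     0.026]
[0.4895 0.1305 0.2658] S [0.4993 0.0856 0.2658] [0.7 0.2 0.3] 0.501142143988075
grasp S [0.4959 0.0856 0.2695]
0.1 [0.5346 0.137  0.1712]
row [0.2, 2.4, 0.1] [-30.6, -2.9, 100.4] rows>= 2.1
0.04 [0.5769 0.1409 0.1287]
row [0.2, 2.4, 0.1] [-28.1, -3.1, 160.4] rows>= 3.3
0.0 [0.605  0.1434 0.1005]
row [0.2, 2.4, 0.1] [-26.4, -3.3, 200.4] rows>= 4.0
```

```bash
cat > log.py <<'E'
from h import *
import json
s=observe();rec={k:np.array(s[k]).tolist() for k in('joint_positions','ee_pos','tool_rot')}
open('log.jsonl','a').write(json.dumps(rec)+'\n');print(np.round(rec['joint_positions'],3),np.round(rec['ee_pos'],3))
E
cat > log.jsonl <<'E'
{"joint_positions":[1.13500128,0.46820654,-0.01159411,1.60340924,0.00601308,1.07140068,-0.05626026],"ee_pos":[0.2485809,-0.60014626,0.24453778],"tool_rot":[0.980778303,0.195124160,-0.000194222375,-0.000667256823]}
E
python3 log.py
```

```text
[ 1.356 -0.306 -1.563  2.355 -1.287  0.149 -0.577] [0.489 0.131 0.266]
```

Emit:
step_arm(targets=[[0, -5, 0, 20, 10, -40, 0.5], [0, -13, 0, 40, 20, -80, 0.5], [0, -21, 0, 60, 30, -120, 0.5]])

```text
t: 20.45
ee_pos: [0.4768, 0.1412, 0.318]
tool_rot: [0.954, 0.062, 0.291, -0.04]
force: [1.8, 2.3, -0.5]
width: 0.499
```

```bash
python3 log.py
```

```text
[ 1.097 -0.3   -1.254  2.222 -0.619  0.472 -1.194] [0.477 0.141 0.318]
```

Emit:
step_arm(targets=[[0, -8, 0, 30, -20, -10, 0.5], [0, -16, 0, 60, -40, -20, 0.5], [0, -21, 0, 80, -60, -30, 0.5]])

```text
t: 20.75
ee_pos: [0.4864, 0.1923, 0.4065]
tool_rot: [0.989, 0.068, 0.128, -0.032]
force: [1.1, 0.9, -1.1]
width: 0.496
```

```bash
python3 log.py; cat > fit.py <<'E'
from h import *
import json, itertools
from scipy.optimize import least_squares
L=[json.loads(l) for l in open('log.jsonl')]
Q=np.array([l['joint_positions'] for l in L]);X=np.array([l['ee_pos'] for l in L]);RT=R.from_quat([l['tool_rot'] for l in L])
# lengths d1,l1,l2,l3 plus forward offsets a (elbow), b(wrist), yaw0,yaw7
def fk(p,q,sg):
    d1,l1,l2,l3,a,b,y0,y7=p; z=lambda t:R.from_rotvec([0,0,t]); y=lambda t:R.from_rotvec([0,t,0])
    A=z(y0)*z(sg[0]*q[0])*y(q[1]); o=np.array([0,0,d1])
    A=A*z(sg[1]*q[2]); o=o+A.apply([a,0,l1]); A=A*y(q[3])*z(sg[2]*q[4]); o=o+A.apply([-a,0,l2]) ; A=A*y(q[5]); o=o+A.apply([b,0,l3])
    A=A*z(sg[3]*q[6]+y7); return o,A
if __name__=='__main__':
    best=[]
    for sg in itertools.product([1,-1],repeat=4):
        def res(p):
            e=[]
            for q,x,r_ in zip(Q,X,RT):
                o,A=fk(p,q,sg); e+=list((o-x)*5)+list((A.inv()*r_).as_rotvec())
            return np.array(e)
        for y0,y7 in itertools.product([0,1.57,3.14,-1.57],repeat=2):
            s=least_squares(res,[.3,.4,.35,.3,0,0,y0,y7]); best.append((s.cost,sg,s.x.round(4).tolist()))
    best.sort(key=lambda t:t[0]); [print(b) for b in best[:3]]
    json.dump(best[0][1:],open('kin.json','w'))
E
python3 fit.py
```

```text
[ 1.449 -0.307 -1.568  1.814 -0.394  1.086 -1.45 ] [0.486 0.192 0.407]
(np.float64(0.0023246363487821396), (-1, -1, -1, -1), [0.2099, 0.5645, 0.4321, 0.2696, 0.0194, 0.0105, -0.046, 1.5302])
(np.float64(0.0023246363487821587), (-1, -1, -1, -1), [0.2099, 0.5645, 0.4321, 0.2696, 0.0194, 0.0105, -0.046, -4.753])
(np.float64(0.002324636348782165), (-1, -1, -1, -1), [0.2099, 0.5645, 0.4321, 0.2696, 0.0194, 0.0105, -0.046, 1.5302])
```

```bash
cat > ik.py <<'E'
from fit import *
from dim import S,xs,ys
sg,P_=json.load(open('kin.json'))
lo=np.array([-2.53,-.31,-1.57,.28,-1.29,.15,-2.92])+.02;hi=np.array([2.53,2.02,1.55,2.44,4.43,1.84,2.92])-.02
def pose(g,T,roll=0):
    t=np.radians(T);z=np.sin(t)*xs-np.cos(t)*np.array([0,0,1]);y=-ys
    Rt=R.from_matrix(np.stack([np.cross(y,z),y,z],1))*R.from_euler('z',roll,degrees=True)
    return g[0]*xs+g[1]*ys+g[2]*np.array([0,0,1])+.005*z,Rt
def solve(pos,Rt,q0,w=.02):
    f=lambda q:(lambda o,A:np.r_[(o-pos)*10,(A.inv()*Rt).as_rotvec()*3,w*(q-q0)])(*fk(P_,q,sg))
    s=least_squares(f,np.clip(q0,lo,hi),bounds=(lo,hi));o,A=fk(P_,s.x,sg)
    return s.x,np.linalg.norm(o-pos)*1000,np.degrees((A.inv()*Rt).magnitude())
if __name__=='__main__':
    q0=Q[-1];print('fkerr',[(np.round((fk(P_,q,sg)[0]-x)*1000,1).tolist()) for q,x in zip(Q,X)])
    for T in (20,25,30,45):
        for name,s0 in (('cur',q0),('planar',np.array([-.25,.5,0,2.1,0,.3,-.06])),('flip',np.array([-.25,.5,0,2.1,3.14,.3,-.06+3.1])),('flip',np.array([-.25,.5,0,2.1,3.14,.3,-.06-3.]))):
            for g in ((.608,.088,.104),(.608,.0265,.1195)):
                x,e,a=solve(*pose(g,T),s0);print(T,name,g[1],x.round(2),round(e,1),round(a,1))
E
python3 ik.py
```

```text
fkerr [[3.0, 1.3, 0.3], [2.7, -1.6, -1.0], [-4.9, 5.6, 2.1], [2.7, -4.5, -1.5]]
20 cur 0.088 [ 1.45 -0.29 -1.55  2.33 -0.85  0.4  -0.92] 202.5 9.8
20 cur 0.0265 [ 1.56 -0.29 -1.55  2.32 -0.87  0.43 -0.81] 187.8 9.5
20 planar 0.088 [-0.65  0.52  0.45  2.07 -0.58  0.3  -1.23] 0.0 0.0
20 planar 0.0265 [-0.5   0.47  0.4   2.07 -0.56  0.32 -1.15] 0.0 0.0
20 flip 0.088 [-0.12  0.5  -0.23  2.18  1.64  0.17  2.9 ] 21.9 8.2
20 flip 0.0265 [ 0.06  0.48 -0.31  2.2   1.75  0.17  2.9 ] 25.5 9.4
20 flip 0.088 [ 0.32  0.64 -0.85  2.05  1.2   0.58 -2.84] 0.0 0.0
20 flip 0.0265 [ 0.5   0.65 -0.95  2.06  1.17  0.6  -2.7 ] 0.0 0.0
25 cur 0.088 [ 1.44 -0.29 -1.55  2.35 -0.96  0.35 -0.82] 199.6 7.4
25 cur 0.0265 [ 1.56 -0.29 -1.55  2.34 -0.98  0.38 -0.7 ] 184.6 7.2
25 planar 0.088 [-0.64  0.5   0.41  2.12 -0.75  0.17 -1.07] 0.0 0.0
25 planar 0.0265 [-0.45  0.45  0.32  2.13 -0.67  0.19 -1.03] 0.0 0.0
25 flip 0.088 [-0.13  0.48 -0.21  2.17  1.65  0.17  2.9 ] 11.5 4.3
25 flip 0.0265 [ 0.07  0.46 -0.32  2.19  1.76  0.17  2.9 ] 14.9 5.6
25 flip 0.088 [ 0.07  0.52 -0.48  2.11  1.21  0.32 -2.9 ] 0.0 0.0
25 flip
[... 443 characters left out ...]
  0.17  2.9 ] 4.4 1.6
30 flip 0.088 [-0.17  0.46 -0.17  2.13  1.17  0.17 -2.9 ] 5.6 2.1
30 flip 0.0265 [ 0.09  0.45 -0.34  2.16  1.3   0.17 -2.9 ] 2.4 0.9
45 cur 0.088 [ 1.39 -0.29 -1.55  2.37 -1.27  0.21 -0.56] 196.7 5.0
45 cur 0.0265 [ 1.51 -0.29 -1.55  2.35 -1.27  0.26 -0.47] 181.1 5.9
45 planar 0.088 [-0.92  0.53  0.72  2.12 -1.27  0.17 -0.65] 34.6 13.3
45 planar 0.0265 [-0.64  0.44  0.53  2.14 -1.27  0.17 -0.47] 33.9 12.9
45 flip 0.088 [-0.08  0.53 -0.32  2.28  2.57  0.51  2.  ] 0.0 0.0
45 flip 0.0265 [ 0.11  0.49 -0.38  2.29  2.7   0.45  2.  ] 0.0 0.0
45 flip 0.088 [-0.24  0.43 -0.1   2.11  1.17  0.17 -2.9 ] 36.4 13.9
45 flip 0.0265 [ 0.17  0.42 -0.42  2.14  1.34  0.17 -2.9 ] 33.4 12.7
```

```bash
cat > sim.py <<'E'
from ik import *
def step(q,pos,Rt,it=6,lam=1e-3,ns=0,qr=None):
    q=q.copy()
    for _ in range(it):
        o,A=fk(P_,q,sg);e=np.r_[pos-o,(Rt*A.inv()).as_rotvec()]
        J=np.zeros((6,7))
        for i in range(7):
            d=q.copy();d[i]+=1e-5;o2,A2=fk(P_,d,sg);J[:3,i]=(o2-o)/1e-5;J[3:,i]=(A2*A.inv()).as_rotvec()/1e-5
        Ji=J.T@np.linalg.inv(J@J.T+lam*np.eye(6));dq=Ji@e
        if ns: dq+=ns*(np.eye(7)-Ji@J)@(qr-q)
        q=np.clip(q+dq,lo-.02,hi+.02)
    o,A=fk(P_,q,sg);return q,np.linalg.norm(pos-o)*1000
def path(q,wps,**k):
    o,A=fk(P_,q,sg)
    for pos,Rt in wps:
        n=max(1,int(np.ceil(max(np.linalg.norm(pos-o)/.05,(A.inv()*Rt).magnitude()/.15))))
        dr=(A.inv()*Rt).as_rotvec()
        for i in range(1,n+1): q,e=step(q,o+(pos-o)*i/n,A*R.from_rotvec(dr*i/n),**k)
        o,A=pos,Rt
    return q,e
if __name__=='__main__':
    D=R.from_quat([.998,-.065,0,0]);D2=R.from_quat([.999,.046,0,0])
    W=[((.3534,-.3889,.3003),D),((.4048,-.292,.3),D),((.405,-.292,.014),D),((.407,-.294,.3),D),((.4348,-.2159,.326),D),((.4595,.0053,.326),D),((.4116,.2434,.326),D),((.412,.256,.02),D),((.411,.256,.212),D),((.4414,.0966,.326),D),((.4488,-.147,.325),D),((.4459,-.356,.298),D),((.443,-.357,.193),D),((.3884,-.295,.193),D),((.387,-.212,.193),D),((.388,-.213,.417),D),((.5364,-.0241,.41),D2),((.6385,.106,.371),D2),((.636,.1,.296),D2),((.653,-.094,.296),D2),((.5552,-.11,.414),D2),((.4227,-.1224,.414),D2),((.4579,.0694,.3058),R.from_quat([.946,.042,.321,-.013])),((.482,.124,.2736),R.from_quat([.931,.044,.363,-.017]))]
    W=[(np.array(p),r_) for p,r_ in W]
    print('obs [1.263 -0.294 -1.461 2.364 -1.158 0.159 -0.69]')
    for k in ({},{'lam':1e-2},{'ns':.1,'qr':Q[0]},{'ns':.1,'qr':(lo+hi)/2},{'ns':.1,'qr':np.zeros(7)}):
        q,e=path(Q[0],W,**k);q2,_=path(Q[0],W[:-2],**k);print(list(k),q.round(2),round(e,1),'before tilt',q2.round(2))
E
python3 sim.py
```

```text
obs [1.263 -0.294 -1.461 2.364 -1.158 0.159 -0.69]
[] [ 1.07 -0.12 -1.36  2.38  0.21  0.15 -2.  ] 26.3 before tilt [ 0.58  0.02 -0.35  1.81  0.01  1.32 -1.24]
['lam'] [ 0.84 -0.12 -1.12  2.38  0.08  0.15 -1.87] 24.6 before tilt [ 0.56  0.02 -0.33  1.81  0.01  1.32 -1.24]
['ns', 'qr'] [ 1.13 -0.17 -1.39  2.38 -0.63  0.15 -1.18] 20.8 before tilt [ 0.59  0.02 -0.36  1.81  0.01  1.32 -1.24]
['ns', 'qr'] [ 0.25 -0.03 -0.59  2.37  1.05  0.15 -2.82] 6.4 before tilt [ 0.14  0.02  0.09  1.81 -0.    1.32 -1.24]
['ns', 'qr'] [ 1.01 -0.13 -1.29  2.38  0.04  0.15 -1.84] 25.3 before tilt [ 0.05  0.02  0.19  1.81 -0.    1.32 -1.23]
```

```bash
cat > plan.py <<'E'
from sim import *
def down(b): # jaws along rail
    return pose((0,0,0),b)[1]
def run(q,wps,k,v=True):
    for g,T in wps:
        pos,Rt=pose(g,T);q,e=path(q,[(pos,Rt)],**k)
        if v: print('  ',g,T,q.round(2),round(e,1))
    return q
if __name__=='__main__':
    for k in ({},{'ns':.1,'qr':Q[0]}):
      for W in ([((.5,.088,.45),0),((.8,.088,.45),0),((.65,.088,.45),0)],
              [((.5,.088,.45),0),((.6,-.45,.45),0),((.65,-.1,.45),0),((.65,.088,.45),0)],
              [((.5,-.3,.45),0),((.75,-.3,.45),0),((.6,.1,.45),0)],
              ):
        print(list(k));q=run(Q[-1],W,k)
        q=run(q,[((.52,.088,.40),0),((.52,.088,.30),10),((.55,.088,.24),22),((.59,.088,.15),22),((.608,.088,.104),22),((.608,.0265,.1195),22)],k)
E
python3 plan.py
```

```text
[]
   (0.5, 0.088, 0.45) 0 [ 1.78 -0.31 -1.57  1.63 -0.41  1.49 -1.33] 69.5
   (0.8, 0.088, 0.45) 0 [ 1.92 -0.31 -1.51  1.38 -0.65  1.56 -1.14] 313.0
   (0.65, 0.088, 0.45) 0 [ 1.35 -0.31 -1.36  1.73 -0.19  1.43 -1.42] 223.6
   (0.52, 0.088, 0.4) 0 [ 1.85 -0.31 -1.57  1.71 -0.47  1.4  -1.27] 110.4
   (0.52, 0.088, 0.3) 10 [ 1.79 -0.31 -1.57  1.97 -0.58  0.99 -1.19] 112.6
   (0.55, 0.088, 0.24) 22 [ 1.82 -0.31 -1.57  2.15 -0.86  0.64 -0.96] 157.8
   (0.59, 0.088, 0.15) 22 [ 1.28 -0.31 -1.24  2.44 -1.28  0.36 -0.23] 197.1
   (0.608, 0.088, 0.104) 22 [ 2.06  0.27 -1.57  2.25  1.24  0.15 -2.92] 547.0
   (0.608, 0.0265, 0.1195) 22 [ 0.51  0.65 -0.96  2.08  1.25  0.58 -2.78] 0.0
[]
   (0.5, 0.088, 0.45) 0 [ 1.78 -0.31 -1.57  1.63 -0.41  1.49 -1.33] 69.5
   (0.6, -0.45, 0.45) 0 [ 2.53 -0.31 -1.57  1.23 -0.87  1.84 -0.15] 351.4
   (0.65, -0.1, 0.45) 0 [ 2.53 -0.31 -1.57  1.38 -0.66  1.61 -0.89] 298.8
   (0.65, 0.088, 0.45) 0 [ 2.45 -0.2  -1.57  1.39 -0.27  1.4  -1.57] 544.5
   (0.52, 0.088, 0.4) 0 [ 1.85 -0.31 -1.57  1.7  -0.47  1.4  -1.27] 112.6
   (0.52, 0.088, 0.3) 10 [ 1.79 -0.31 -1.57  
[... 2457 characters left out ...]
23 -1.5 ] 0.8
['ns', 'qr']
   (0.5, -0.3, 0.45) 0 [ 2.53 -0.31 -1.57  1.49 -0.59  1.59 -0.47] 119.5
   (0.75, -0.3, 0.45) 0 [ 2.53 -0.31 -1.57  1.13 -0.97  1.82 -0.49] 378.7
   (0.6, 0.1, 0.45) 0 [ 2.07 -0.31 -1.57  1.48 -0.62  1.58 -1.18] 205.2
   (0.52, 0.088, 0.4) 0 [ 1.85 -0.31 -1.57  1.7  -0.53  1.43 -1.19] 99.2
   (0.52, 0.088, 0.3) 10 [ 1.79 -0.31 -1.57  1.97 -0.65  1.03 -1.12] 98.1
   (0.55, 0.088, 0.24) 22 [ 1.82 -0.31 -1.57  2.14 -0.91  0.68 -0.91] 148.6
   (0.59, 0.088, 0.15) 22 [ 1.33 -0.31 -1.31  2.44 -1.28  0.37 -0.27] 190.0
   (0.608, 0.088, 0.104) 22 [ 0.28 -0.13 -0.45  2.44  0.14  0.15 -1.71] 253.8
   (0.608, 0.0265, 0.1195) 22 [-0.29  0.44  0.13  2.1  -0.17  0.23 -1.5 ] 0.8
```

```bash
cat > search.py <<'E'
from plan import *
import sys
q0=observe()['joint_positions']; print(q0.round(2))
rng=np.random.default_rng(1);out=[]
for i in range(160):
    g=(rng.uniform(.35,.7),rng.uniform(-.4,.2),rng.uniform(.33,.55));T=rng.choice([-20,-10,0,10,20,30]);roll=rng.uniform(-60,60)
    pos,Rt=pose(g,T,roll)
    q,e=path(q0,[(pos,Rt)],it=3);out.append((abs(q[2]+.0)+abs(q[0]+.2)*.5+max(0,.1-q[1])+(e>3)*5,np.round(g,2).tolist(),int(T),round(roll),q.round(2).tolist(),round(e,1)))
out.sort(key=lambda t:t[0]);[print(o) for o in out[:8]]
E
time python3 search.py
```

```text
[ 1.45 -0.31 -1.57  1.81 -0.39  1.09 -1.45]
(np.float64(1.0242537802237504), [0.36, -0.33, 0.41], 30, -49, [1.07, -0.04, -0.25, 1.96, -0.53, 0.97, 0.45], np.float64(0.0))
(np.float64(1.1750007577924153), [0.36, -0.3, 0.4], 30, -16, [1.13, -0.08, -0.33, 2.02, -0.56, 0.94, -0.11], np.float64(0.0))
(np.float64(1.412265792963696), [0.38, -0.11, 0.38], 20, -44, [0.89, -0.24, -0.53, 2.14, -0.36, 0.92, -0.18], np.float64(0.0))
(np.float64(1.5006148678030704), [0.38, -0.21, 0.39], 20, -17, [1.16, -0.13, -0.59, 2.04, -0.36, 0.97, -0.45], np.float64(0.0))
(np.float64(1.5955083604200233), [0.44, 0.06, 0.38], 30, -52, [0.67, -0.29, -0.78, 2.17, -0.32, 0.67, -0.5], np.float64(0.0))
(np.float64(1.6431822505790141), [0.46, 0.03, 0.34], 30, -55, [0.77, -0.19, -0.87, 2.21, -0.29, 0.54, -0.43], np.float64(0.0))
(np.float64(1.6894040718861218), [0.36, -0.29, 0.48], 0, -41, [1.36, 0.06, -0.87, 1.65, 0.05, 1.46, -0.28], np.float64(0.0))
(np.float64(1.6949448939972778), [0.48, -0.07, 0.53], 20, -60, [1.02, -0.14, -0.84, 1.68, -0.22, 1.23, -0.23], np.float64(0.0))
real	0m10.338s
user	0m10.793s
sys	0m0.156s
```

```bash
cat > goS.py <<'E'
from ik import *
import sys
a=[float(v) for v in sys.argv[1:]]
pos,Rt=pose(a[:3],a[3],a[4] if len(a)>4 else 0)
s=observe();print(s['joint_positions'].round(2),'S',S(s['ee_pos']).round(3),s['force'].round(1),s['t']);go(pos,Rt=Rt)
E
python3 goS.py .36 -.33 .41 30 -49
```

```text
[ 1.45 -0.31 -1.57  1.81 -0.39  1.09 -1.45] S [0.502 0.147 0.407] [ 1.1  0.9 -1.1] 20.75
row [-9.8, 12.7, -46.9] [-153.4, 469.0, -62.0] rows>= 9.9
```

Emit:
step_arm(targets=[[-1, 1.3, -4.7, -15, 47, -6, 0.5], [-2, 2.5, -9.4, -31, 94, -12, 0.5], [-3, 3.8, -14, -46, 141, -18, 0.5], [-4, 5, -19, -61, 188, -25, 0.5], [-5, 6.3, -23.5, -77, 235, -31, 0.5]])

```text
t: 21.25
ee_pos: [0.4385, -0.0514, 0.4023]
tool_rot: [0.946, 0.262, 0.189, 0.034]
force: [1.8, -0.3, 0.3]
width: 0.499
```

```bash
python3 goS.py .36 -.33 .41 30 -49
```

```text
[ 0.94 -0.26 -0.67  2.06 -0.36  0.95 -0.61] S [ 0.432 -0.091  0.402] [ 1.8 -0.3  0.3] 21.25
row [-4.9, 6.3, -23.2] [-160.7, 187.9, -29.6] rows>= 5.0
```

```bash
cat > search2.py <<'E'
from plan import *
q0=observe()['joint_positions']
F=[((.56,.088,.25),22),((.608,.088,.104),22),((.608,.0265,.1195),22)]
def fin(q):
    m=0
    for g,T in F:
        q,e=path(q,[pose(g,T)],it=3);m=max(m,e)
    return q,m
rng=np.random.default_rng(2);out=[]
c=[[]]
for i in range(120):
    g=(rng.uniform(.36,.7),rng.uniform(-.5,.1),rng.uniform(.38,.55));T=rng.choice([-15,0,0,15,30]);roll=rng.uniform(-60,30)
    c.append([(g,T,roll)])
for w in c:
    q=q0;m0=0
    for g,T,roll in w: q,e=path(q,[pose(g,T,roll)],it=3);m0=max(m0,e)
    qa=q;q,m=fin(q)
    out.append((max(m,m0)+abs(q[2])*2,[(np.round(g,2).tolist(),int(T),round(r_)) for g,T,r_ in w],qa.round(2).tolist(),q.round(2).tolist(),round(m,1)))
out.sort(key=lambda t:t[0]);[print(o) for o in out[:6]]
E
python3 search2.py
```

```text
(np.float64(0.6368491873018381), [([0.65, -0.47, 0.47], 30, -37)], [0.93, 0.52, -0.61, 1.15, 0.01, 1.11, -0.37], [0.07, 0.46, -0.32, 2.09, 0.63, 0.27, -2.25], np.float64(0.0))
(np.float64(0.7158493349972892), [([0.64, -0.29, 0.44], 30, -38)], [0.91, 0.33, -0.72, 1.52, 0.02, 0.89, -0.54], [0.1, 0.46, -0.36, 2.09, 0.68, 0.28, -2.3], np.float64(0.0))
(np.float64(0.7393092235926448), [([0.54, -0.44, 0.52], 30, -34)], [1.04, 0.32, -0.52, 1.31, -0.19, 1.15, -0.27], [0.11, 0.46, -0.37, 2.09, 0.7, 0.29, -2.31], np.float64(0.0))
(np.float64(0.7568949823024327), [([0.6, -0.44, 0.4], 30, 20)], [0.99, 0.41, -0.55, 1.47, -0.12, 0.89, -1.24], [0.11, 0.47, -0.38, 2.09, 0.71, 0.29, -2.32], np.float64(0.0))
(np.float64(0.7715465179315509), [([0.45, -0.4, 0.41], 15, -32)], [1.07, 0.24, -0.5, 1.6, -0.06, 1.13, -0.29], [0.12, 0.47, -0.38, 2.09, 0.72, 0.29, -2.33], np.float64(0.0))
(np.float64(0.7757703358475534), [([0.56, -0.29, 0.5], 15, -56)], [0.92, 0.27, -0.7, 1.38, 0.08, 1.3, -0.25], [0.12, 0.47, -0.39, 2.09, 0.72, 0.29, -2.33], np.float64(0.0))
```

```bash
python3 goS.py .64 -.29 .44 30 -38
```

```text
[ 0.94 -0.26 -0.67  2.06 -0.36  0.95 -0.61] S [ 0.432 -0.091  0.402] [ 1.8 -0.3  0.3] 21.25
row [-4.2, 6.7, -12.2] [100.4, 269.5, 48.1] rows>= 5.8
```

Emit:
step_arm(targets=[[-0.7, 1.1, -2, 17, 45, 8, 0.5], [-1.4, 2.2, -4, 34, 90, 16, 0.5], [-2.1, 3.3, -6, 50, 135, 24, 0.5], [-2.8, 4.4, -8, 67, 180, 32, 0.5], [-3.5, 5.5, -10, 84, 225, 40, 0.5]])

```text
t: 21.75
ee_pos: [0.6306, -0.2013, 0.4286]
tool_rot: [0.909, 0.337, 0.237, 0.066]
force: [0.3, 0.1, 1.6]
width: 0.5
```

```bash
cat > search3.py <<'E'
from plan import *
q0=observe()['joint_positions'];print(q0.round(2))
for mid in ([((.62,-.1,.44),15)],[((.62,.0,.46),10),((.56,.088,.38),12)],[((.66,.088,.46),0),((.55,.088,.36),18)],[((.7,.15,.46),0),((.55,.088,.36),18)]):
    print('--');run(q0,mid+[((.56,.088,.25),22),((.608,.088,.104),22),((.608,.04,.121),22),((.608,.0265,.1195),22)],{'it':3})
E
python3 search3.py; python3 goS.py .64 -.29 .44 30 -38
```

```text
[ 0.94  0.22 -0.7   1.66 -0.05  0.84 -0.55]
--
   (0.62, -0.1, 0.44) 15 [ 0.51  0.26 -0.61  1.53  0.14  1.14 -1.58] 0.0
   (0.56, 0.088, 0.25) 22 [ 0.17  0.24 -0.58  2.05  0.42  0.55 -2.17] 0.0
   (0.608, 0.088, 0.104) 22 [-0.08  0.49 -0.28  2.09  0.77  0.28 -2.5 ] 0.0
   (0.608, 0.04, 0.121) 22 [ 0.09  0.46 -0.38  2.09  0.72  0.3  -2.36] 0.0
   (0.608, 0.0265, 0.1195) 22 [ 0.12  0.47 -0.39  2.09  0.72  0.29 -2.33] 0.0
--
   (0.62, 0.0, 0.46) 10 [ 0.35  0.28 -0.65  1.45  0.2   1.3  -1.78] 0.0
   (0.56, 0.088, 0.38) 12 [ 0.27  0.2  -0.69  1.75  0.2   1.05 -1.96] 0.0
   (0.56, 0.088, 0.25) 22 [ 0.19  0.24 -0.6   2.05  0.44  0.55 -2.18] 0.0
   (0.608, 0.088, 0.104) 22 [-0.07  0.49 -0.3   2.08  0.8   0.28 -2.52] 0.0
   (0.608, 0.04, 0.121) 22 [ 0.1   0.47 -0.39  2.09  0.74  0.31 -2.38] 0.0
   (0.608, 0.0265, 0.1195) 22 [ 0.13  0.47 -0.4   2.09  0.74  0.3  -2.35] 0.0
--
   (0.66, 0.088, 0.46) 0 [ 0.1   0.46 -0.62  1.19  0.26  1.57 -1.95] 0.0
   (0.55, 0.088, 0.36) 18 [ 0.26  0.14 -0.66  1.87  0.21  0.87 -1.96] 0.0
   (0.56, 0.088, 0.25) 22 [ 0.17  0.24 -0.58  2.05  0.43  0.55 -2.17] 0.0
   (0.608, 0.088, 0.104) 22 [-0.08  0.49 -0.29  2.08  0.78  0.28 -2.5 ] 0.0
   (0.608, 0.04, 0.121) 22 [ 0.09  0.47 -0.38  2.09  0.73  0.3  -2.37] 0.0
   (0.608, 0.0265, 0.1195) 22 [ 0.12  0.47 -0.39  2.09  0.73  0.29 -2.34] 0.0
--
   (0.7, 0.15, 0.46) 0 [-0.04  0.57 -0.6   1.02  0.31  1.63 -2.02] 0.0
   (0.55, 0.088, 0.36) 18 [ 0.25  0.14 -0.64  1.87  0.2   0.87 -1.96] 0.0
   (0.56, 0.088, 0.25) 22 [ 0.16  0.24 -0.57  2.05  0.42  0.55 -2.17] 0.0
   (0.608, 0.088, 0.104) 22 [-0.08  0.49 -0.28  2.09  0.77  0.28 -2.49] 0.0
   (0.608, 0.04, 0.121) 22 [ 0.08  0.46 -0.37  2.09  0.72  0.3  -2.36] 0.0
   (0.608, 0.0265, 0.1195) 22 [ 0.12  0.47 -0.38  2.09  0.72  0.29 -2.33] 0.0
[ 0.94  0.22 -0.7   1.66 -0.05  0.84 -0.55] S [ 0.61  -0.258  0.429] [0.3 0.1 1.6] 21.75
row [-0.8, 1.3, -2.4] [7.3, 45.0, 9.5] rows>= 0.9
```

```bash
python3 goS.py .60 0.03 .45 10
```

```text
[ 0.94  0.22 -0.7   1.66 -0.05  0.84 -0.55] S [ 0.61  -0.258  0.429] [0.3 0.1 1.6] 21.75
row [5.9, -17.8, 35.2] [167.3, -233.9, -19.7] rows>= 5.8
```

Emit:
step_arm(targets=[[1, -3, 6, 28, -39, -5, 0.5], [2, -6, 12, 56, -78, -10, 0.5], [3, -9, 18, 84, -117, -13, 0.5], [4, -12, 24, 112, -156, -16, 0.5], [5, -15, 30, 140, -195, -18, 0.5]])

```text
t: 22.25
ee_pos: [0.5998, 0.0344, 0.4446]
tool_rot: [0.99, 0.087, 0.111, 0.007]
force: [0.1, -0.1, 0.5]
width: 0.5
```

```bash
python3 goS.py .55 0.088 .36 15;python3 goS.py .56 0.088 .25 22
```

```text
[ 0.48  0.2  -0.7   1.58  0.19  1.18 -1.65] S [ 0.6   -0.02   0.445] [ 0.1 -0.1  0.5] 22.25
row [0.8, 2.3, 4.9] [-58.2, -114.7, 74.7] rows>= 3.0
[ 0.48  0.2  -0.7   1.58  0.19  1.18 -1.65] S [ 0.6   -0.02   0.445] [ 0.1 -0.1  0.5] 22.25
row [0.5, 9.2, 5.0] [-72.0, -117.6, 184.1] rows>= 4.6
```

Emit:
step_arm(targets=[[0, 1, 2, -20, -40, 22, 0.5], [1, 2, 4, -40, -80, 48, 0.5], [1, 3, 5, -59, -116, 80, 0.5], [0.5, 6, 5, -65, -117, 130, 0.5], [0.5, 9, 5, -71, -117, 175, 0.5]])

```text
t: 22.75
ee_pos: [0.55, 0.139, 0.2537]
tool_rot: [0.98, 0.049, 0.191, -0.01]
force: [1.7, -1.2, -0.4]
width: 0.499
```

```bash
python3 goS.py .608 0.088 .104 22; python3 goS.py .588 0.088 .154 22
```

```text
[ 0.26  0.23 -0.69  2.04  0.46  0.6  -2.2 ] S [0.56  0.089 0.254] [ 1.7 -1.2 -0.4] 22.75
row [-0.3, -0.1, 0.5] [-12.2, 1.2, 161.6] rows>= 3.2
[ 0.26  0.23 -0.69  2.04  0.46  0.6  -2.2 ] S [0.56  0.089 0.254] [ 1.7 -1.2 -0.4] 22.75
row [-0.3, -0.1, 0.5] [-11.9, 1.0, 107.7] rows>= 2.2
```

Emit:
step_arm(targets=[[0, 0, 0, -6, 0, 45, 0.5], [0, 0, 0, -12, 0, 90, 0.5], [0, 0, 0, -12, 0, 125, 0.5], [0, 0, 0, -12, 0, 145, 0.5], [0, 0, 0, -12, 0, 155, 0.5]])

```text
t: 23.25
ee_pos: [0.5961, 0.1417, 0.1033]
tool_rot: [0.981, 0.048, 0.188, -0.009]
force: [0.1, 0.3, 0.2]
width: 0.502
```

```bash
python3 goS.py .608 0.088 .104 22; python3 - <<'E'
from h import *
from crop import comp
a,_,_=shot('top');b,_,_=shot('scene');comp('c8.png',[(a,190,130,5),(b,245,200,5)])
E
```

```text
[ 0.    0.51 -0.4   2.05  0.88  0.36 -2.58] S [0.606 0.087 0.103] [0.1 0.3 0.2] 23.25
row [-0.1, 0.3, 0.4] [1.7, -0.8, 4.9] rows>= 0.1
```

View pics/c8.png

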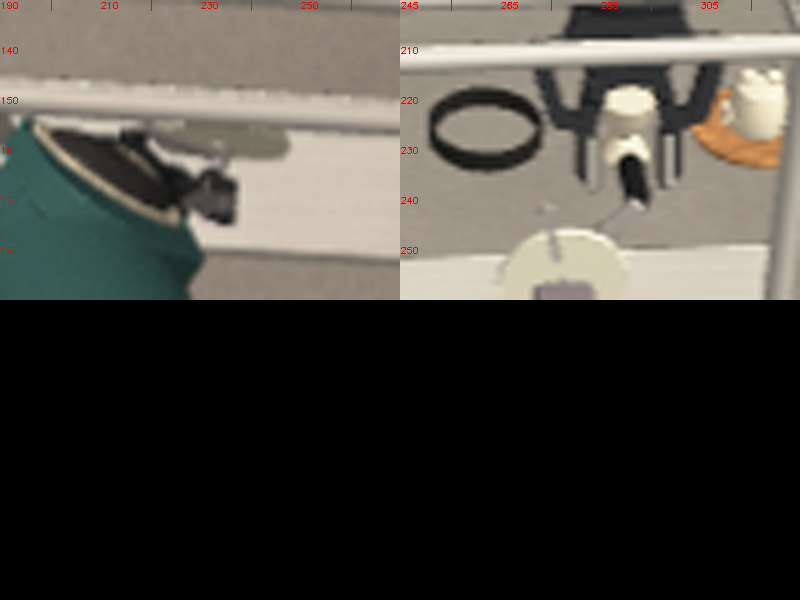

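Emit:
step_arm(targets=[[0, 0, 0, 0, 0, 2, 0.3], [0, 0, 0, 0, 0, 2, 0.1], [0, 0, 0, 0, 0, 2, 0.1], [0, 0, 0, 0, 0, 2, 0.1], [0, 0, 0, 0, 0, 2, 0.1]], newtons=20)

```text
t: 23.85
ee_pos: [0.5983, 0.1421, 0.1067]
tool_rot: [0.98, 0.047, 0.191, -0.011]
force: [-3.6, 5.2, 4.4]
width: 0.205
```

```bash
cat > kn.py <<'E'
from dim import *
s=observe();e=S(s['ee_pos']-.005*R.from_quat(s['tool_rot']).apply([0,0,1]));print('grasp S',e.round(4),'f',s['force'].round(1),'w',round(s['width'],3),'phi from y',np.degrees(np.arcsin((.0415-e[1])/.075)).round(1),s['t'])
E
python3 kn.py
```

```text
grasp S [0.6069 0.0873 0.1113] f [-3.6  5.2  4.4] w 0.205 phi from y -37.6 23.85
```

Emit:
step_arm(targets=[[0, 0, 0, 1.5, 7, -4, 0.1], [0, 0, 0, 3.5, 15, -8.7, 0.1], [0, 0, 0, 5.5, 31, -13.7, 0.1], [0, 0, 0, 6, 42, -15.2, 0.1], [0, 0, 0, 6, 47, -15.2, 0.1]])

```text
t: 24.35
ee_pos: [0.6031, 0.0945, 0.1236]
tool_rot: [0.98, 0.047, 0.192, -0.011]
force: [-1.5, 4.6, 4.1]
width: 0.204
```

```bash
python3 kn.py
```

```text
grasp S [0.6073 0.0394 0.1282] f [-1.5  4.6  4.1] w 0.204 phi from y 1.6 24.35
```

Emit:
step_arm(targets=[[0, 0, 0, 0, 5, 0, 0.1], [0, 0, 0, 0, 10, 0.7, 0.1], [0, 0, 0, 0, 13.5, 1.2, 0.1], [0, 0, 0, 0, 13.5, 1.2, 0.1]])

```text
t: 24.75
ee_pos: [0.6044, 0.08, 0.1213]
tool_rot: [0.98, 0.046, 0.191, -0.01]
force: [-2.4, 2.5, 5.1]
width: 0.194
```

```bash
python3 kn.py; python3 - <<'E'
from h import *
b,d,p=shot('scene');np.savez('scene2.npz',im=b,d=d,P=cloud(d,p));save('c9.png',cv2.resize(b[226:272,255:305],None,fx=12,fy=12,interpolation=cv2.INTER_CUBIC))
E
```

```text
grasp S [0.6073 0.0249 0.1259] f [-2.4  2.5  5.1] w 0.194 phi from y 12.8 24.75
```

View pics/c9.png

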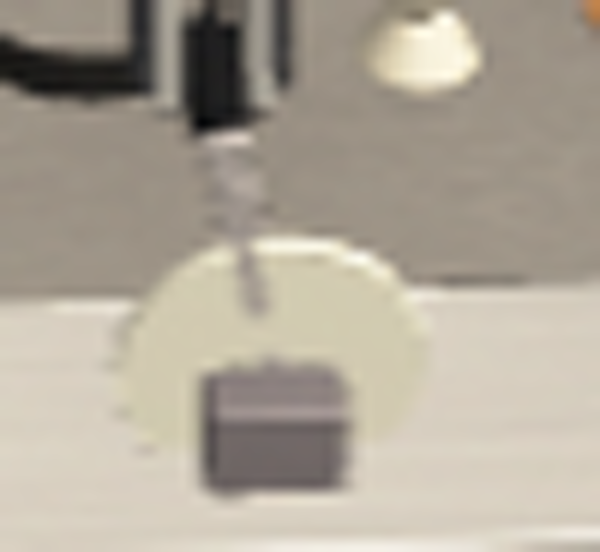

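```bash
python3 - <<'E'
from dim import *
p=camera_params('scene')
def rayS(x,y,X):
    u=(x+.5)/12-.5+255;v=(y+.5)/12-.5+226
    d=R.from_quat(p['rotation']).apply([(u-p['cx'])/p['fx'],-(v-p['cy'])/p['fy'],-1]);o=np.array(p['origin'])
    return S(o+d*(X-o@xs)/(d@xs))
for nm,x,y,X in [('lever end',228,141,.647),('lever end',230,138,.642),('lever low mid',240,225,.645),('pointer tip',232,185,.660)]:
    q=rayS(x,y,X);print(nm,q.round(4),np.degrees(np.arctan2(.0415-q[1],q[2]-.046)).round(1))
a=np.load('scene2.npz');im=a['im'].astype(int);P=S(a['P'])
g=cv2.cvtColor(a['im'],cv2.COLOR_RGB2GRAY)
for v in range(235,253): print(v,g[v,267:282], np.round(P[v,272:276,1],3),np.round(P[v,272:276,0],3))
E
```

```text
lever end [0.647  0.0263 0.1235] 11.1
lever end [0.642  0.0275 0.1205] 10.6
lever low mid [0.645  0.0309 0.0924] 12.9
pointer tip [0.66   0.0261 0.1188] 11.9
235 [136 122 116  84  25  26  28  28  53  87 123 145 144 143 145] [0.023 0.026 0.029 0.032] [0.635 0.631 0.637 0.639]
236 [144 144 144 112  25  25  51  72  92 129 147 144 146 148 147] [0.022 0.026 0.029 0.033] [0.639 0.634 0.637 0.633]
237 [145 145 144 123 104 151 180 203 197 147 146 144 145 146 144] [0.022 0.026 0.028 0.032] [0.641 0.639 0.644 0.64 ]
238 [147 146 148 147 143 150 160 148 147 146 145 144 143 143 144] [0.022 0.025 0.028 0.032] [0.643 0.644 0.646 0.643]
239 [145 146 146 146 135 132 150 150 142 136 145 144 143 145 145] [0.04  0.025 0.028 0.031] [0.503 0.645 0.647 0.647]
240 [145 145 145 146 140 142 157 157 158 157 144 143 146 148 147] [0.04  0.025 0.028 0.032] [0.51  0.645 0.647 0.645]
241 [148 147 147 148 147 138 143 165 171 163 144 144 147 149 148] [0.039 0.026 0.027 0.03 ] [0.515 0.641 0.659 0.658]
242 [148 147 146 148 144 135 138 149 156 158 145 145 145 146 147] [0.038 0.024 0.027 0.03 ] [0.524 0.658 0.661 0.66 
[... 481 characters left out ...]
8 149 148 161 192 219 225 198 153 181 202 201 201 196 191] [0.022 0.025 0.028 0.031] [0.651 0.653 0.653 0.659]
248 [149 154 174 201 208 201 202 181 149 174 201 201 201 202 202] [0.022 0.025 0.028 0.031] [0.654 0.652 0.654 0.657]
249 [152 172 196 201 202 201 202 191 165 163 189 202 202 202 202] [0.022 0.025 0.028 0.031] [0.654 0.655 0.658 0.662]
250 [168 192 199 203 202 202 202 191 166 161 187 201 202 202 201] [0.022 0.026 0.029 0.032] [0.655 0.651 0.654 0.653]
251 [188 201 202 202 202 201 202 196 173 156 181 202 202 202 202] [0.022 0.025 0.029 0.033] [0.653 0.655 0.653 0.648]
252 [200 201 200 201 201 201 201 201 191 182 194 202 202 202 202] [0.023 0.025 0.029 0.032] [0.652 0.655 0.652 0.656]
```

Emit:
step_arm(targets=[[0, 0, 0, 0, 0, 0, 0.3], [0, 0, 0, 0, 0, 0, 0.45], [0, 0, 0, 0, 0, 0, 0.5], [0, 0, 0, 0, 0, -30, 0.5], [0, 0, 0, -3, 0, -70, 0.5]])

```text
t: 25.3
ee_pos: [0.5741, 0.0769, 0.1829]
tool_rot: [0.981, 0.047, 0.188, -0.01]
force: [0.7, -0.8, 1.7]
width: 0.505
```

Emit:
step_arm(targets=[[0, 0, 0, -10, 0, -40, 0.5], [0, 0, 0, -30, 0, -80, 0.5], [0, 0, 0, -50, 0, -110, 0.5], [0, 0, 0, -60, 0, -140, 0.5]])

```text
t: 25.7
ee_pos: [0.4653, 0.0666, 0.2909]
tool_rot: [0.981, 0.047, 0.188, -0.01]
force: [-0.5, -0.6, 0.5]
width: 0.505
```

```bash
python3 kn.py; python3 door.py; python3 - <<'E'
from dim import *
b,d,p=shot('scene');np.savez('scene3.npz',im=b,d=d,P=cloud(d,p))
t,dt,pt=shot('top')
out=np.zeros((600,800,3),np.uint8)
out[:552,:600]=cv2.resize(b[226:272,255:305],None,fx=12,fy=12,interpolation=cv2.INTER_CUBIC)
out[:,600:]=0; s=cv2.resize(b[:,100:400],(200,256));out[:256,600:]=s; out[256:456,600:]=cv2.resize(t[:,150:450],(200,200)); save('c10.png',out)
im=b.astype(int);P=S(cloud(d,p))
k=np.zeros(d.shape,bool);k[215:260,255:300]=1;k&=(im.max(2)<45)&(P[...,0]>.55)&(P[...,2]>.09);q=P[k];print('knob scene',len(q),q.mean(0).round(4),q.min(0).round(4),q.max(0).round(4))
P=S(cloud(dt,pt));im=t.astype(int);k=(im.max(2)<45)&(P[...,0]>.58)&(P[...,0]<.65)&(P[...,2]>.09)&(P[...,2]<.14)&(abs(P[...,1]-.03)<.05);q=P[k];print('knob top',len(q),q.mean(0).round(4) if len(q) else '')
g1=np.load('scene1.npz')['im'].astype(int).sum(2)/3
bg=np.median(g1[238:244,262:270]);
for v in range(238,245): w=abs(g1[v,270:280]-bg);w[w<4]=0;print(v,(w@np.arange(270,280)/w.sum()).round(2) if w.sum() else '',w.round().astype(int))
E
```

```text
grasp S [0.4676 0.0241 0.2956] f [-0.5 -0.6  0.5] w 0.505 phi from y 13.4 25.7
top 326 (np.int64(315), array([ 0.43120898, -0.2191934 ]), np.float64(160.79053674601673))
top top edge 153 (np.int64(151), array([ 0.43641771, -0.22783554]), np.float64(159.34506667311823)) [ 0.4357379  -0.22759486  0.16936231]
scene 515 (np.int64(484), array([ 0.43548691, -0.21932181]), np.float64(160.35343736569868))
scene top edge 71 (np.int64(65), array([ 0.43479423, -0.22353917]), np.float64(158.72969298929738)) [ 0.43355789 -0.22356638  0.16973315]
knob scene 36 [0.6784 0.0166 0.1709] [ 0.5995 -0.1075  0.1205] [1.6386 0.03   0.9154]
knob top 47 [0.6175 0.0241 0.127 ]
238  [0 0 0 0 0 0 0 0 0 0]
239  [0 0 0 0 0 0 0 0 0 0]
240 273.49 [0 0 0 7 7 0 0 0 0 0]
241 274.36 [ 0  0  7  0 20 18  8  0  0  0]
242 272.44 [ 0  0 10  8  0  0  0  0  0  0]
243 273.0 [0 0 0 4 0 0 0 0 0 0]
244  [0 0 0 0 0 0 0 0 0 0]
```

View pics/c10.png

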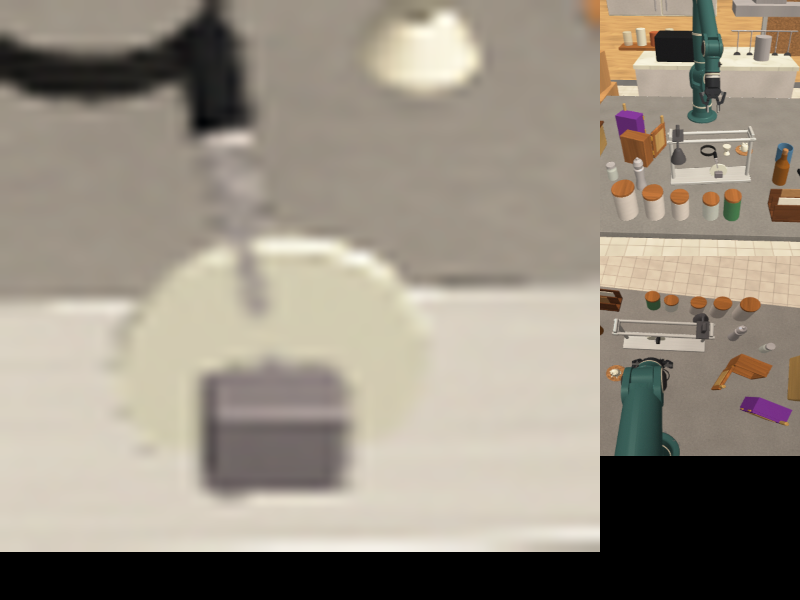

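```bash
python3 - <<'E'
from dim import *
p=camera_params('scene')
def rs(u,v,X):
    d=R.from_quat(p['rotation']).apply([(u-p['cx'])/p['fx'],-(v-p['cy'])/p['fy'],-1]);o=np.array(p['origin'])
    return S(o+d*(X-o@xs)/(d@xs))
for f in('scene1.npz','scene3.npz'):
    a=np.load(f);im=a['im'].astype(int);P=S(a['P'])
    k=np.zeros(P.shape[:2],bool);k[222:240,262:300]=1;k&=(im.max(2)<60)&(P[...,0]>.595)&(P[...,0]<.645)&(P[...,2]>.09)&(P[...,2]<.14)
    q=P[k];print(f,'knob',len(q),q.mean(0).round(4),q[:,1].min().round(4),q[:,1].max().round(4))
    for v in range(222,240):
        u=np.where(k[v])[0]
        if len(u): print(v,u.min(),u.max(),np.round(P[v,u,1].mean(),4),np.round(P[v,u].mean(0)[[0,2]],3),end=' | ')
    print()
a=np.load('scene3.npz');P=S(a['P'])
for v in range(237,253): # lever/pointer/disc segments by depth
    u=np.where((P[v,262:290,0]>.63)&(P[v,262:290,0]<.67)&(P[v,262:290,2]>.09))[0]+262
    if len(u): print(v,u.min(),u.max(),'y',np.round(P[v,u,1].min(),4),np.round(P[v,u,1].max(),4),'x',np.round(np.median(P[v,u,0]),4),'z',np.round(P[v,u,2].mean(),4))
E
```

```text
scene1.npz knob 33 [0.6214 0.0881 0.11  ] 0.0826 0.0943
231 290 291 0.0889 [0.602 0.112] | 232 289 292 0.0883 [0.607 0.111] | 233 289 292 0.0877 [0.611 0.11 ] | 234 289 292 0.0871 [0.615 0.11 ] | 235 289 293 0.0878 [0.622 0.11 ] | 236 290 293 0.0886 [0.627 0.11 ] | 237 290 293 0.088 [0.632 0.11 ] | 238 290 293 0.0874 [0.636 0.109] | 239 292 293 0.0908 [0.637 0.105] | 
scene3.npz knob 38 [0.6215 0.0239 0.1267] 0.0184 0.0307
227 272 272 0.0261 [0.599 0.13 ] | 228 270 273 0.0238 [0.605 0.13 ] | 229 270 273 0.0235 [0.608 0.128] | 230 270 273 0.0232 [0.612 0.126] | 231 270 274 0.0242 [0.618 0.127] | 232 270 274 0.0238 [0.622 0.126] | 233 271 274 0.0246 [0.63  0.128] | 234 271 274 0.0242 [0.634 0.127] | 235 271 274 0.0241 [0.636 0.124] | 236 271 273 0.0223 [0.638 0.122] | 
237 272 275 y 0.0222 0.0318 x 0.6403 z 0.1191
238 272 275 y 0.0221 0.0318 x 0.643 z 0.1173
239 273 275 y 0.0248 0.0318 x 0.6465 z 0.1154
240 273 276 y 0.025 0.0359 x 0.6434 z 0.1089
241 273 276 y 0.0257 0.0357 x 0.6495 z 0.1103
242 273 276 y 0.0237 0.0336 x 0.6583 z 0.1131
243 273 276 y 0.0238 0.0355 x 0.6592 z 0.1072
244 274 276 y 0.0269 0.0358 x 0.6593 z 0.1016
245 274 275 y 0.0276 0.0305 x 0.6577 z 0.1
246 275 281 y 0.0302 0.051 x 0.6542 z 0.0939
247 276 276 y 0.0335 0.0335 x 0.6632 z 0.0959
248 275 275 y 0.0306 0.0306 x 0.6617 z 0.0906
```

```bash
python3 -c "
from station import ticket
print(ticket.finish_job())"
```

```text
the job is handed in; nothing more can be done
None
```

I did all four steps in the order asked and handed the job in at about 26 s, with the gripper clear of everything. No verdict was reported.

- **Frog:** It stands upright on the coaster. Both cameras put its top at about 52 mm, and its centre is within a few millimetres of the coaster's middle. My first grip sat on the taper, so I opened, went lower and gripped again before lifting.
- **Door:** The door measures about 0.5–1° past square to the box. It read the same again just before I handed in.
- **Lamp:** I pushed it until it stopped moving at about 11 N, and both views show the carriage against the stop. The fin was still there after I let go.
- **Dimmer:** I gripped the knob and turned it from about -39° to about +11 to +13.5°. The pointer measures about 11–12° and is in the same place in the before and after pictures. My checks differ slightly: the lever's end agrees with the pointer to about 0.5°, while the knob's position suggests it is about 1.4° past. I left it there because another grip could have shifted it by as much.

On the way to the dimmer, the first approach, at a 45° tilt, ran the arm into its joint limits. I moved it back to a better posture and came in at 22° instead.

The last pictures showed nothing else visibly out of place; I did not measure the other objects again.

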